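# Set the push nut on a core-track guide roller

## Robot

A 6-joint arm with a two-finger parallel gripper is mounted at the origin on the work surface. World frame = base frame: x ahead of the robot, y to its left, z up, the work surface at z = 0. Lengths are in m, angles in rad, forces in N, time in s.
With the tool pointing down it reaches from about 0.35 to 0.775 m from the base axis. Payload 7.3 kg.
Tool frame: the origin (TCP) lies midway between the tips of the shut fingers; the grasp point (between the pads) lies 19 mm behind it; z points along the fingers, y is the direction in which the jaws open and shut (so a half turn about z gives the same grasp; the last joint's range is limited). The gripper opens to 92 mm and grips with 3 to 60 N. Pads are 19 mm wide; open, the fingers measure 130 mm over their backs; the gripper's body (75 mm by 190 mm) begins 47 mm behind the grasp point.
Start: joints at [-0.146, 0.342, 1.524, -0, 1.275, -0.146], TCP at [0.525, 0, 0.227] pointing down, gripper open.
Joint ranges: [-2.53, 2.53], [-0.77, 2.02], [0.04, 2.7], [-1, 4.14], [0.28, 2.66], [-3.11, 3.11]. Speed limits (rad/s): [2.57, 2.57, 3.14, 3.14, 3.14, 3.14].

## Interface

Orientations are given as [roll, pitch, yaw] about the fixed x, y, z axes, in that order (R = Rz(yaw) Ry(pitch) Rx(roll)).
In Python, from cell import robot gives the robot as it stands.
- The arm moves only by the tool step_arm, never from a script. Its argument "moves" is a list that holds one entry, the list of rows, each a list of 4 numbers: the shift along the tool's x, y, z in m, then the turn about the tool's z in rad. In form: [[[dx, dy, dz, roll], ...]]. A call has 1 to 8 rows; each row shifts and turns the commanded pose from where the row before left it, along the tool's axes as they then stand; what a row does not reach is not made up. A row lasts 1/12 s, in which the tool goes at most 41.7 mm and 7.16 degrees, less where a joint would pass 70% of its speed; a pose out of reach is approached as far as the arm can. A call with a gripper value outside its range is refused whole. "hand" is the opening, from 0 (shut) to 1 (fully open), set as the call begins (left out, the last holds). The fingers move at their own pace and stop on an object; "force" is the grip in N (left out, the last holds). Time passes only in rows, so rows that do not move let the fingers close. It gives the time, the measured TCP pose, the force and the opening at its end, in the units of the state.
- robot.observe(): the state, without advancing time (a new reading comes with each control period).
- robot.read_camera(name): name is "scene" or "side" or "wrist"; returns a dict with "frame" (400x640x3 uint8, red, green, blue), "fovy" (degrees; the focal length in pixels is half the picture's height over the tangent of half this angle, whatever the lens; pixels are square), "cx", "cy" (the principal point, pixels), "k1" (the pictures are not rectified: a ray, as slopes to the right and down, at radius r is drawn at 1 + k1 r^2 times it, then the intrinsics apply), "R" (3x3) and "t" (3): a world point X has camera coordinates R X + t. Camera axes: x right, y down, z forward; pixel columns grow to the right and rows downward; lengths in m; the calibration is good to about 2 mm. A picture is of the moment at which its call begins. There is no depth.
- robot.hand_in(): hands the job in, once; it reports no verdict.
The state is a dict: "time": time; "qpos": joint angles; "qvel": joint speeds; "joint_efforts": joint torques, N m; "tool_pos": TCP position; "tool_rot": TCP orientation; "contact_force": force on the tool from outside, world axes, zero at the start; "torque": the same for the moment, N m; "opening": finger opening in m.
Only numpy, scipy, OpenCV 4.12 (cv2) and the standard library are available. Lean on these libraries where they do the work, as an engineer would, in place of code of your own. Each camera call takes 0.05 s, during which the arm holds its last target.

## Task

Fix the blue guide roller on its shaft: take the red-handled hollow setting tool from the wooden stand, slip it over the shaft and press the orange push nut straight down until it bites tight against the roller, pushing with about 20 N in all and never more than 30 N. Then put the tool back upright in its hole in the stand. Push the nut with the tool only, go gently onto the shaft, and leave the beaker, the green block and the stone plug where they are.

Things in the scene. Friction and masses are not known exactly. Their poses are not given: they have to be found in the camera images.
- shaft_top (a point): Top of the plain vertical steel shaft, 8 mm in diameter with a rounded end; 112 mm above the bench, z up. On the shaft sit a brass spacer of unknown height (it varies by 10 mm), a spring washer, the blue roller (48 mm across, 28 mm high) and, higher up, the push nut. At the start the nut's top is 25 to 45 mm below this point; pressed home it is 39 to 52 mm below.
- roller (a joint): How far the roller is pressed down onto its spring washer, m: 0 when free, 6 mm at most. The washer pushes back with 5 N per mm, so once the nut meets the roller the push rises from the 12 N drag by 5 N per mm: 20 N in all is about 1.6 mm. Properly tight is more than 0.8 mm remaining after release.
- tool_center (a point): Half-way up the loose round setting tool, on its axis, z towards its handle (up in the stand). 125 mm long, about 0.2 kg: from its lower end a steel tube 66 mm long, 18 mm outside, open bore 11 mm wide and 66 mm deep; then a collar 34 mm across, 6 mm thick; then the red handle, 28 mm across, 53 mm long, to be gripped: its middle is 36 mm above this point.
- stand_hole0 (a point): Centre of the mouth of the upright round hole (23 mm wide, 35 mm deep, bevelled rim) in the dark wooden stand, a block 90 x 70 x 50 mm fixed on the bench; z up, 50 mm above the bench. With the tool fully in, as at the start, tool_center is 27.5 mm above this point. Three short tool ends stand 18 mm out of the block, 44 mm from the hole.
- beaker_center (a point): Centre of a loose clear plastic beaker, 68 mm across, 80 mm high: leave it alone.
- block_center (a point): Centre of a loose pale green block, 46 x 46 x 36 mm: leave it alone.
- plug_center (a point): Centre of a loose upright grey stone core plug, 50 mm across, 50 mm high: leave it alone.
- nut: The orange push nut, 20 mm across, 4 mm thick; origin at the centre of its underside, z up. It starts 4 to 14 mm above the roller, part-way on the shaft. Its teeth grip with a steady drag of about 12 N either way: it moves only under a harder push and stays where it is left.
- tool: The setting tool; origin at the centre of its lower, open end, z towards the handle.
- mount: The aluminium foot plate (100 x 70 x 22 mm high, fixed on the bench) with the shaft; origin under the foot's centre, on the bench; the shaft stands on its z axis. Its yaw does not matter.
Things that resemble listed ones, but are neither listed nor needed, are in the scene too. What is shaped like the mount but pink, purple or turquoise is not meant.

How it is judged:
On the way, in this order (a step that is already met when the one before it is completed fails the run):
1. the setting tool is lifted out of the stand (z of tool_center in the frame of stand_hole0 above 0.07 m), for 0.1 s.
2. the nut is pressed down with the tool over the shaft until it squeezes the roller onto its spring washer (value of joint roller above 0.0008 m and contact force between tool and nut above 6 N and horizontal distance between tool and shaft_top below 0.004 m), for 0.1 s.
At the end, for the whole second after the job is handed in: The nut holds the roller tight, more than 0.8 mm down on its spring washer; the setting tool stands released and at rest in the stand's hole, upright within 0.2 rad, its centre within 15 mm of the hole's axis and less than 33 mm above its mouth (value of joint roller above 0.0008 m and z of tool_center in the frame of stand_hole0 below 0.033 m and horizontal distance between tool_center and stand_hole0 below 0.015 m and angle between tool_center's own z axis and vertical below 0.2 rad and linear speed of tool below 0.02 m/s); the robot touches nothing.
It fails at once if the nut is pushed with more than 30 N (contact force between tool and nut above 30 N).
It fails at once if the shaft or its foot is rammed or bent with more than 25 N (contact force between anything else and mount above 25 N).
It fails at once if the nut is pushed by the robot itself and not by the tool (contact force between any of the fingers, the arm and nut above 1 N).
It fails at once if a bystander is shifted more than 15 mm (distance of any of beaker_center, block_center, plug_center from where it was at the start of the episode above 0.015 m).
It also fails if it takes over 64 s, if anything falls off the work surface, if the arm or the gripper's body presses on something with over 40 N, if the wrist force passes 120 N, or if a joint passes its speed limit or range.

## Working session

There is one attempt and no reset: what is moved stays moved. The work goes in short steps, Python scripts to look and compute and a tool call to move; the robot and the scene stay as the last step left them, time stands still between calls to the robot, and variables do not carry over. Pictures are saved under pics/ and viewed, and the job is handed in when it is done.

Besides the shell and the picture viewer there is one more tool, called by a JSON object that holds its "op" and its "data", one argument or row to a line. step_arm: Moves the arm, as the interface text tells. Its arguments: {"type":"object","properties":{"moves":{"type":"array","items":{"type":"array","items":{"type":"array","items":{"type":"number"}}}},"hand":{"type":"number"},"force":{"type":"number"}},"required":["moves"]}

```bash
ls; mkdir -p pics
python3 - <<'E'
from cell import robot
import cv2
s=robot.observe(); print(s)
for n in ["scene","side","wrist"]:
    c=robot.read_camera(n); cv2.imwrite(f"pics/{n}0.png",c["frame"][:,:,::-1])
    print(n,{k:v for k,v in c.items() if k!="frame"})
E
```

```text
pics
{'time': 0.0, 'qpos': array([-1.45981624e-01,  3.42732001e-01,  1.52504528e+00, -1.23847082e-05,
        1.27536665e+00, -1.46006623e-01]), 'qvel': array([-0.00206851,  0.00017332,  0.00214098, -0.00094302, -0.00163739,
        0.0009615 ]), 'joint_efforts': array([ 7.61924657e-04, -4.31245601e+01, -2.44219762e+01,  7.17750052e-02,
        5.59406646e-02, -1.04314388e-04]), 'tool_pos': array([5.24588737e-01, 8.85635649e-05, 2.26030274e-01]), 'tool_rot': array([-3.14005615e+00, -2.13977025e-04,  1.57082478e+00]), 'contact_force': array([0.47326016, 0.10942471, 0.08982147]), 'torque': array([ 0.03370015, -0.0041592 ,  0.01583833]), 'opening': 0.0918341322937426}
scene {'fovy': 49.318226060329216, 'cx': 323.5309489240535, 'cy': 202.25095703517934, 'k1': -0.0510494902938169, 'R': array([[-0.58722035,  0.80921942, -0.01833553],
       [ 0.46559864,  0.31916449, -0.82544045],
       [-0.66211039, -0.49325243, -0.56419135]]), 't': array([ 0.20716039, -0.22378843,  1.49764376])}
side {'fovy': 57.45731712568765, 'cx': 320.55458664866313, 'cy': 197.97707481253596, 'k1': 0.005994628512857083, 'R': array([[ 0.97703229, -0.21272426,  0.01250143],
       [-0.11876982, -0.59233581, -0.79688896],
       [ 0.17692265,  0.77710146, -0.60399644]]), 't': array([-0.51852548,  0.21950762,  0.85593634])}
wrist {'fovy': 64.6123227091939, 'cx': 327.62690195970646, 'cy': 203.38078982940027, 'k1': -0.06266364480999595, 'R': array([[ 9.99998141e-01, -4.39642270e-04, -1.87765536e-03],
       [ 9.03382001e-05, -9.61917578e-01,  2.73339650e-01],
       [-1.92632137e-03, -2.73339311e-01, -9.61915750e-01]]), 't': array([-0.52427627, -0.03509093,  0.38987395])}
```

View pics/scene0.png

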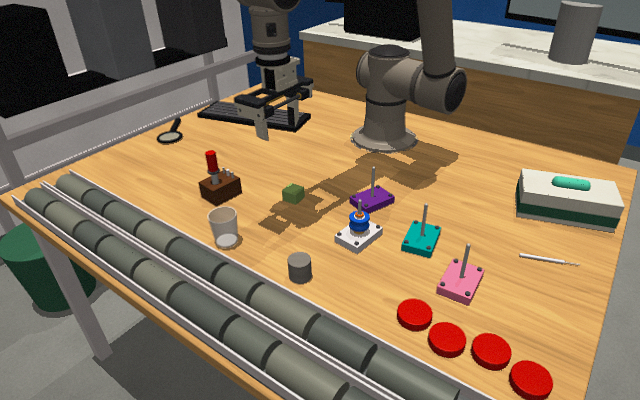

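View pics/side0.png

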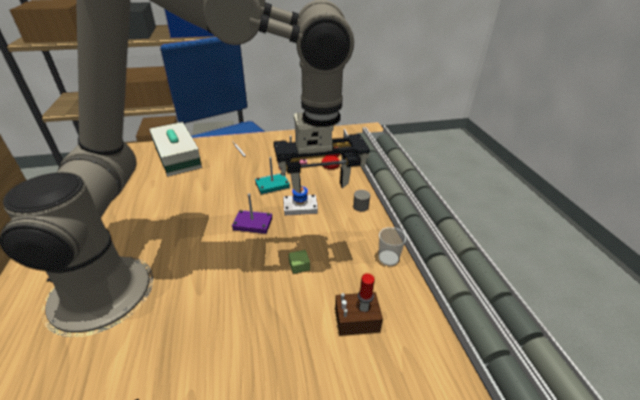

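View pics/wrist0.png

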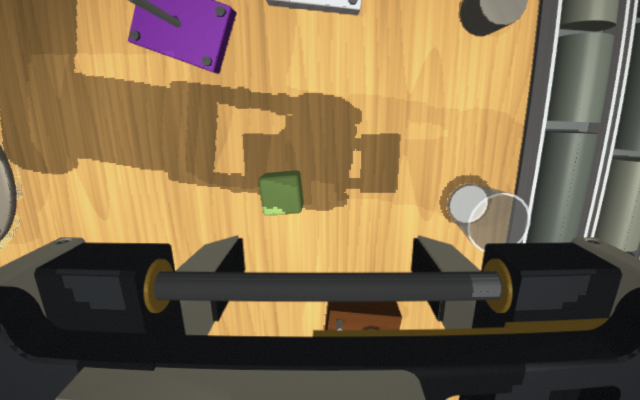

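The scene view shows the red-handled tool in the dark stand at (211,160) and the white/aluminium mount with the blue roller at (360,222). In the side view they are at (367,286) and (300,197).

Possible mix-ups in the scene view:
- **Mounts:** purple (372,195), turquoise (422,235) and pink (460,280) are the wrong colours. The blue-roller mount at (360,222) is the right one.
- **Red things:** the pucks at (415,314), (447,339), (491,351) and (530,380) are not the tool. The handle at (211,160) is.
- **Stand:** the short tool ends at (228,173) are not the tool.

Next I'll take close crops and measure.

```bash
cat > h.py <<'E'
import numpy as np, cv2
from cell import robot
def K(c):
    f=200/np.tan(np.radians(c["fovy"])/2); return f
def proj(c,X):
    X=np.atleast_2d(X)@c["R"].T+c["t"]; s=X[:,:2]/X[:,2:]; r2=(s**2).sum(1,keepdims=True)
    return s*(1+c["k1"]*r2)*K(c)+[c["cx"],c["cy"]]
def ray(c,p):
    d=(np.array(p,float)-[c["cx"],c["cy"]])/K(c); s=d.copy()
    for _ in range(30): s=d/(1+c["k1"]*(s@s))
    v=c["R"].T@np.array([s[0],s[1],1]); return -c["R"].T@c["t"], v/np.linalg.norm(v)
def onz(c,p,z):
    o,v=ray(c,p); return o+v*(z-o[2])/v[2]
def tri(c1,p1,c2,p2):
    o1,v1=ray(c1,p1);o2,v2=ray(c2,p2)
    A=np.stack([v1,-v2],1); s=np.linalg.lstsq(A,o2-o1,rcond=None)[0]
    a=o1+s[0]*v1;b=o2+s[1]*v2; return (a+b)/2,np.linalg.norm(a-b)
def mask(f,col):
    h=cv2.cvtColor(f,cv2.COLOR_RGB2HSV); H,S,V=cv2.split(h)
    if col=="red": m=((H<6)|(H>174))&(S>190)&(V>70)
    if col=="blue": m=(H>105)&(H<128)&(S>170)&(V>80)
    if col=="orange": m=(H>7)&(H<18)&(S>190)&(V>150)
    return m.astype(np.uint8)*255
def blobs(m,amin=8):
    n,l,st,ce=cv2.connectedComponentsWithStats(m)
    return [(st[i].tolist(),ce[i].round(1).tolist()) for i in range(1,n) if st[i][4]>=amin]
E
python3 - <<'E'
from h import *
cs={n:robot.read_camera(n) for n in["scene","side"]}
for n,c in cs.items():
    for col in["red","blue","orange"]: print(n,col,[b for b in blobs(mask(c["frame"],col),6)][:12])
a=cs["scene"]["frame"];b=cs["side"]["frame"]
def crop(f,x,y,w=40,k=5): return cv2.resize(f[y-w:y+w,x-w:x+w,::-1],None,fx=k,fy=k,interpolation=cv2.INTER_NEAREST)
im=np.vstack([np.hstack([crop(a,220,178,30),crop(a,360,220,30)]),np.hstack([crop(b,360,305,30),crop(b,300,195,30)])])
cv2.imwrite("pics/crops.png",im)
E
```

```text
scene red [([205, 150, 13, 22, 188], [211.3, 160.6]), ([397, 299, 35, 32, 891], [414.1, 314.4]), ([428, 322, 38, 36, 1057], [446.5, 339.4]), ([472, 333, 39, 37, 1133], [490.8, 351.2]), ([509, 361, 44, 39, 1315], [530.7, 380.2])]
scene blue [([452, 0, 103, 32, 1357], [490.0, 13.6]), ([595, 33, 45, 11, 179], [615.8, 38.5]), ([627, 111, 13, 36, 237], [635.1, 132.9]), ([349, 211, 20, 20, 251], [358.9, 222.2])]
scene orange [([356, 212, 8, 4, 14], [359.4, 214.1])]
side red [([323, 155, 15, 7, 80], [330.2, 157.6]), ([325, 165, 13, 4, 34], [331.5, 166.4]), ([360, 274, 14, 25, 255], [366.7, 285.5])]
side blue [([166, 12, 43, 25, 352], [183.2, 27.4]), ([162, 38, 58, 12, 192], [188.5, 43.8]), ([201, 123, 60, 13, 296], [235.8, 128.9]), ([293, 189, 14, 13, 93], [299.7, 196.0])]
side orange []
```

View pics/crops.png

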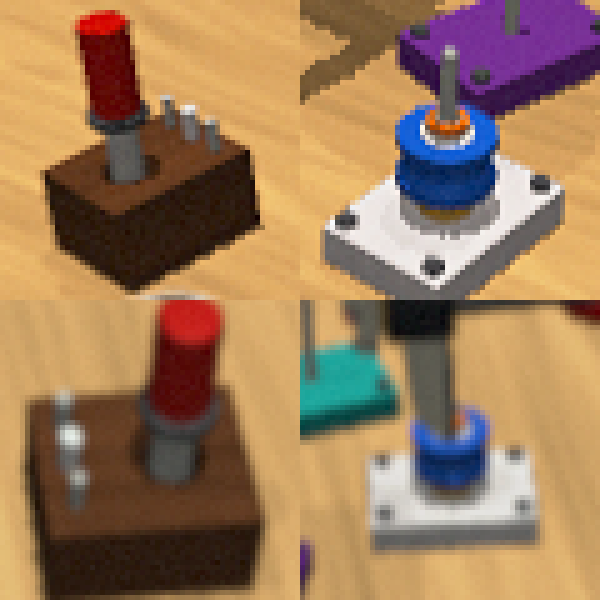

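The crops confirm the choice: a red handle with dark collar and steel tube in the stand hole (handle top at scene (210.6,152.4), side (368.2,279.4)), and a blue roller with orange nut on the white foot (shaft top at scene (360,199.6)).

Run:
```python
from h import *
cs={n:robot.read_camera(n) for n in["scene","side"]}; a,b=cs["scene"],cs["side"]
print("top tri",tri(a,(210.6,152.4),b,(368.2,279.4)), onz(a,(210.6,152.4),.14),onz(b,(368.2,279.4),.14))
# handle blob centroid ~ axis at mid handle z=.113
print("handle mid",tri(a,(211.3,160.6),b,(366.7,285.5)),onz(a,(211.3,160.6),.1135),onz(b,(366.7,285.5),.1135))
print("hole", onz(a,(190+125/5,148+172/5),.05),onz(b,(330+172/5,275+172/5),.05))
print("shaft",onz(a,(360,199.6),.112))
print("ends",[onz(a,p,.06) for p in[(190+168/5,148+110/5),(190+190/5,148+124/5),(190+212/5,148+134/5)]])
print("stand corners top",[onz(a,p,.05) for p in[(190+45/5,148+172/5),(190+115/5,148+213/5),(190+250/5,148+148/5)]])
print("foot corners top",[onz(a,p,.022) for p in[(330+22/5,190+235/5),(330+137/5,190+287/5),(330+263/5,190+187/5)]])
print("beaker",onz(a,(226,240),0),"block",onz(a,(293,190),.036),"plug",onz(a,(299,260),.05))
```

```text
top tri (array([ 0.58004228, -0.19944038,  0.13625845]), np.float64(0.0038438649516646215)) [ 0.58266779 -0.1928454   0.14      ] [ 0.58020765 -0.20365247  0.14      ]
handle mid (array([ 0.58163551, -0.19743671,  0.1138595 ]), np.float64(0.00011069805900717557)) [ 0.58127441 -0.1980045   0.1135    ] [ 0.58171528 -0.19712558  0.1135    ]
hole [ 0.58606331 -0.1930047   0.05      ] [ 0.57906645 -0.20780679  0.05      ]
shaft [0.51437267 0.22168323 0.112     ]
ends [array([ 0.53723395, -0.20916325,  0.06      ]), array([ 0.5411224, -0.1874803,  0.06     ]), array([ 0.54189602, -0.16940402,  0.06      ])]
stand corners top [array([ 0.61086315, -0.22958816,  0.05      ]), array([ 0.61742313, -0.16628547,  0.05      ]), array([ 0.52954695, -0.15430555,  0.05      ])]
foot corners top [array([0.56614912, 0.18673701, 0.022     ]), array([0.56726367, 0.25093625, 0.022     ]), array([0.47036654, 0.26111513, 0.022     ])]
beaker [ 0.7026789  -0.03771932  0.        ] block [ 0.47961698 -0.00795424  0.036     ] plug [0.6996888  0.18928703 0.05      ]
```

{"op": "step_arm", "data": {
  "moves": [
    [[-0.018,0.008,0,0],[-0.018,0.008,0,0],[-0.018,0.008,0,0],[-0.018,0.008,0,0],[-0.018,0.008,0,0],[-0.018,0.008,0,0],[-0.018,0.008,0,0],[0,0,0,0]]
  ],
  "hand": 1,
  "force": 30
}}

```text
time: 1.02
tool_pos: [0.5819, -0.1292, 0.2262]
tool_rot: [3.141, 0.001, 1.568]
contact_force: [-0.4, 0.2, -0.5]
opening: 0.0916
```

Run:
```python
from h import *
c=robot.read_camera("wrist"); s=robot.observe(); print(s["time"],s["tool_pos"],s["tool_rot"],s["contact_force"])
cv2.imwrite("pics/w1.png",c["frame"][:,:,::-1]); print(blobs(mask(c["frame"],"red"),20)); print(proj(c,[[.5815,-.1975,.14],[.5815,-.1975,.05]]))
```

```text
1.0667 [ 0.5812309  -0.12743399  0.22618166] [-3.14121429e+00 -1.92248515e-05  1.56860703e+00] [-0.83161456  0.29866879 -0.45017307]
[([312, 247, 28, 26, 607], [325.4, 260.8])]
[[327.31775127 282.69013988]
 [327.39654646 242.05439392]]
```

View pics/w1.png

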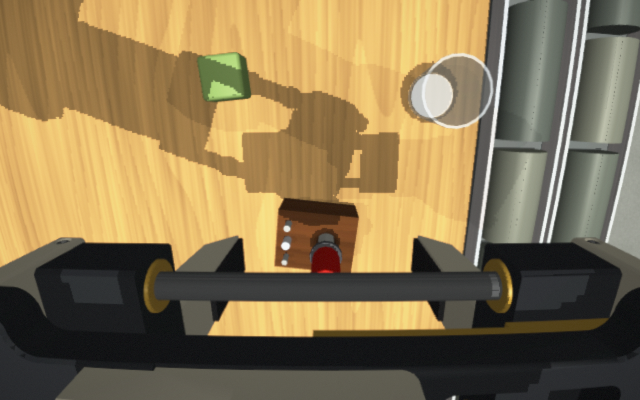

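The wrist view shows the handle at (325,261), with its top hidden behind the bar, and the stand's three tool ends left of it. I'll back off 45 mm to see it all.

{"op": "step_arm", "data": {
  "moves": [
    [[0.015,0,0,0],[0.015,0,0,0],[0.015,0,0,0],[0,0,0,0]]
  ]
}}

```text
time: 1.4
tool_pos: [0.5807, -0.0763, 0.2271]
tool_rot: [3.141, -0.001, 1.575]
contact_force: [-0.7, -0.1, -0.1]
opening: 0.0919
```

Run:
```python
from h import *
c=robot.read_camera("wrist"); s=robot.observe(); print(s["time"],s["tool_pos"],s["tool_rot"],s["contact_force"])
f=c["frame"]; print(blobs(mask(f,"red"),20)); print(proj(c,[[.5815,-.1975,.14],[.5815,-.1975,.05]]))
cv2.imwrite("pics/w2.png",cv2.resize(f[180:280,270:390,::-1],None,fx=6,fy=6,interpolation=cv2.INTER_NEAREST))
```

```text
1.45 [ 0.58082585 -0.07778716  0.22718469] [ 3.14119881e+00 -2.63422711e-04  1.57481099e+00] [ 0.57288349 -0.48047787 -0.19690678]
[([313, 302, 27, 28, 719], [326.1, 315.8])]
[[328.04059795 333.23376317]
 [327.97588342 283.32112967]]
```

View pics/w2.png

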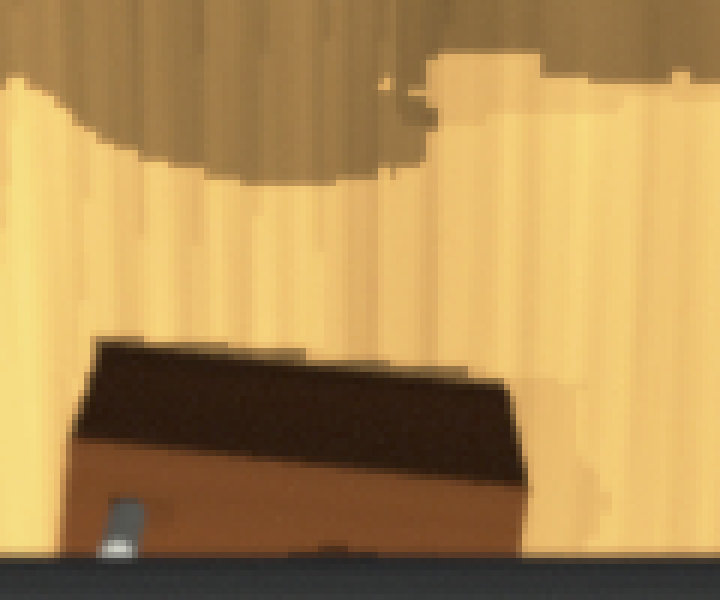

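I had the direction reversed: the handle is now hidden lower down, behind the bar. Moving to directly above it will bring it into clear view above the bar.

{"op": "step_arm", "data": {
  "moves": [
    [[-0.02,0,0,0],[-0.02,0,0,0],[-0.02,0,0,0],[-0.02,0,0,0],[-0.02,0,0,0],[-0.02,0,0,0],[0,0,0,0],[0,0,0,0]]
  ]
}}

```text
time: 2.12
tool_pos: [0.5809, -0.2012, 0.2266]
tool_rot: [-3.142, -0.0, 1.57]
contact_force: [1.2, 0.8, 0.8]
opening: 0.0917
```

Run:
```python
from h import *
c=robot.read_camera("wrist"); s=robot.observe(); print(s["time"],s["tool_pos"],s["tool_rot"],s["contact_force"])
f=c["frame"]; print(blobs(mask(f,"red"),20)); print(proj(c,[[.58,-.1975,.14],[.58,-.1975,.05]]))
cv2.imwrite("pics/w3.png",cv2.resize(f[120:260,260:400,::-1],None,fx=4,fy=4,interpolation=cv2.INTER_NEAREST))
```

```text
2.1667 [ 0.58094859 -0.20040511  0.2267235 ] [-3.14154556e+00 -3.94166356e-04  1.57074080e+00] [ 0.89102463  0.01375526 -0.16856951]
[([309, 177, 34, 42, 1112], [326.1, 197.8])]
[[326.52013332 202.65481647]
 [326.85071007 179.97227617]]
```

View pics/w3.png

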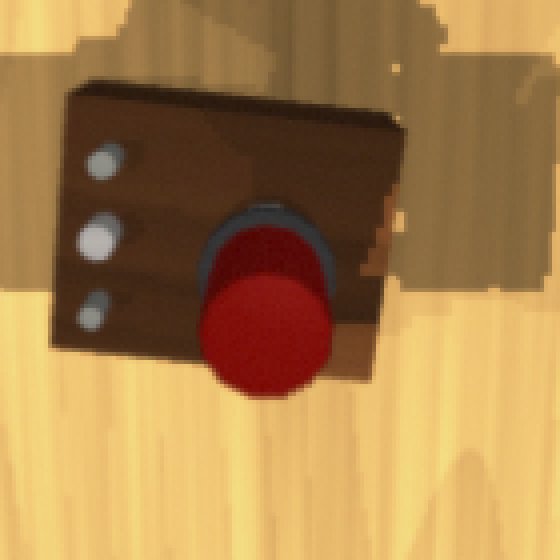

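The wrist view shows the handle's top disc centred at (326.5,203.5), which gives (0.580,-0.198) and agrees with the first measurement. The jaws will pass clear of the tool ends because the tips stay 26 mm above them. Descending.

{"op": "step_arm", "data": {
  "moves": [
    [[0.002,-0.001,0.016,0],[0,0,0.02,0],[0,0,0.02,0],[0,0,0.02,0],[0,0,0.02,0],[0,0,0.02,0],[0,0,0.016,0],[0,0,0,0]]
  ],
  "hand": 1
}}

```text
time: 2.83
tool_pos: [0.5782, -0.1965, 0.0915]
tool_rot: [-3.136, -0.003, 1.572]
contact_force: [-0.9, 0.6, -0.3]
opening: 0.0914
```

{"op": "step_arm", "data": {
  "moves": [
    [[0,0,0,0],[0,0,0,0]]
  ]
}}

```text
time: 3.0
tool_pos: [0.5808, -0.1985, 0.096]
tool_rot: [3.14, 0.001, 1.572]
contact_force: [0.6, -0.4, 0.7]
opening: 0.092
```

Run:
```python
from h import *
c=robot.read_camera("wrist"); f=c["frame"]; cv2.imwrite("pics/w4.png",f[:,:,::-1])
s=robot.observe(); print(s["tool_pos"],s["contact_force"])
```

```text
[ 0.58092461 -0.19879851  0.09633809] [-0.06734882 -0.80928033  0.22307748]
```

View pics/w4.png

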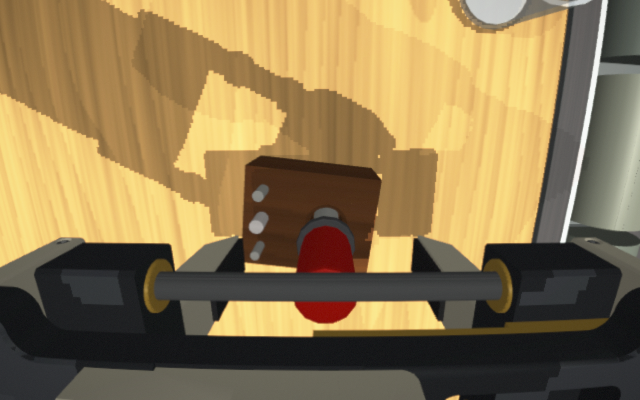

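The handle sits midway between the jaws (columns 240 and 415, handle at 326). Closing.

{"op": "step_arm", "data": {
  "moves": [
    [[0,0,0,0],[0,0,0,0],[0,0,0,0],[0,0,0,0],[0,0,0,0],[0,0,0,0],[0,0,0,0],[0,0,0,0]]
  ],
  "hand": 0,
  "force": 55
}}

```text
time: 3.72
tool_pos: [0.58, -0.199, 0.0947]
tool_rot: [3.142, -0.0, 1.571]
contact_force: [0.4, -0.6, 0.6]
opening: 0.0431
```

{"op": "step_arm", "data": {
  "moves": [
    [[0,0,0,0],[0,0,0,0],[0,0,0,0],[0,0,0,0],[0,0,0,0],[0,0,0,0]]
  ]
}}

```text
time: 4.22
tool_pos: [0.58, -0.199, 0.0947]
tool_rot: [3.142, 0.0, 1.571]
contact_force: [0.2, -0.5, -0.5]
opening: 0.0277
```

{"op": "step_arm", "data": {
  "moves": [
    [[0,0,-0.005,0],[0,0,-0.01,0],[0,0,-0.015,0],[0,0,-0.02,0],[0,0,-0.02,0],[0,0,-0.02,0],[0,0,-0.02,0],[0,0,-0.02,0]]
  ]
}}

```text
time: 4.88
tool_pos: [0.5799, -0.1989, 0.2266]
tool_rot: [3.141, 0.0, 1.571]
contact_force: [0.6, 0.0, -3.0]
opening: 0.0274
```

{"op": "step_arm", "data": {
  "moves": [
    [[0,0,-0.01,0],[0,0,-0.005,0],[0,0,0,0],[0,0,0,0]]
  ]
}}

```text
time: 5.22
tool_pos: [0.5796, -0.1988, 0.2389]
tool_rot: [-3.14, -0.001, 1.571]
contact_force: [0.2, 0.1, -3.1]
opening: 0.0275
```

Run:
```python
from h import *
ims=[]
for n,(x,y) in{"scene":(211,120),"side":(367,240)}.items():
    c=robot.read_camera(n); f=c["frame"]; y0=max(0,y-50)
    p=proj(c,[[.58,-.1985,z] for z in(.16,.285)]); print(n,p,blobs(mask(f,"red"),20)[:6])
    ims.append(cv2.resize(f[y0:y0+100,x-50:x+50,::-1],None,fx=4,fy=4))
cv2.imwrite("pics/lift.png",np.hstack(ims)); s=robot.observe(); print(s)
```

```text
scene [[208.65671068 144.55458313]
 [200.3232558   98.36618494]] [([198, 98, 11, 23, 166], [203.4, 109.0]), ([397, 299, 35, 32, 895], [414.1, 314.4]), ([428, 322, 38, 36, 1057], [446.6, 339.4]), ([472, 333, 39, 37, 1129], [490.8, 351.2]), ([510, 361, 43, 39, 1308], [530.8, 380.2])]
side [[368.20225043 270.54651399]
 [374.78531038 221.69542211]] [([314, 129, 26, 40, 570], [326.7, 148.8]), ([368, 221, 16, 28, 278], [375.4, 235.0])]
{'time': 5.3167, 'qpos': array([-4.55412173e-01,  4.99835246e-01,  1.24310877e+00,  1.43507102e-05,
        1.40128407e+00, -4.55452616e-01]), 'qvel': array([ 0.00049459,  0.0029817 , -0.00118843,  0.00115462,  0.00143626,
       -0.00165801]), 'joint_efforts': array([ 2.31829908e-02, -5.44652188e+01, -2.68190771e+01,  5.92968590e-02,
        7.77562265e-02,  1.25480277e-06]), 'tool_pos': array([ 0.57945588, -0.19871178,  0.2382547 ]), 'tool_rot': array([-3.13923209e+00, -1.17194293e-03,  1.57083295e+00]), 'contact_force': array([-0.45258157, -0.11644342, -3.0906621 ]), 'torque': array([ 0.00954551, -0.00652113, -0.00377509]), 'opening': 0.027363402933180965}
```

View pics/lift.png

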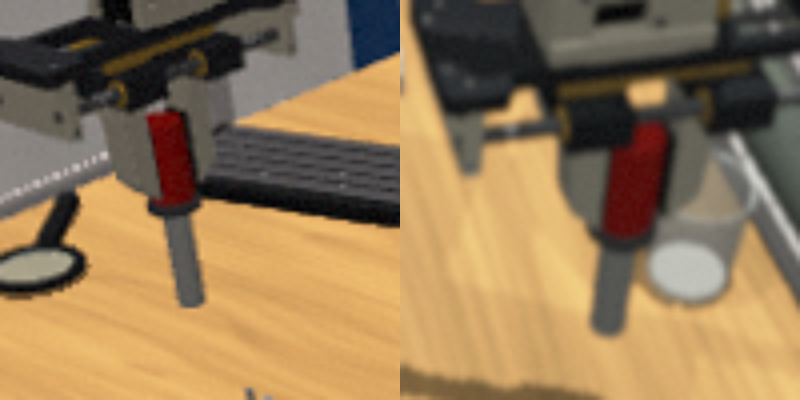

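The tool is out and upright in the grip. Its lower end is at scene (208.5,145.5) and side (369,273), matching the predicted line below the TCP. Moving toward the mount.

{"op": "step_arm", "data": {
  "moves": [
    [[0.015,-0.003,0,0],[0.0275,-0.0055,0,0],[0.0275,-0.0055,0,0],[0.0275,-0.0055,0,0],[0.0275,-0.0055,0,0],[0.0275,-0.0055,0,0],[0.0275,-0.0055,0,0],[0.0275,-0.0055,0,0]]
  ]
}}

```text
time: 5.98
tool_pos: [0.5373, 0.0105, 0.239]
tool_rot: [-3.14, -0.001, 1.571]
contact_force: [0.5, -0.2, -2.5]
opening: 0.0276
```

{"op": "step_arm", "data": {
  "moves": [
    [[0.0275,-0.0055,0,0],[0.0275,-0.0055,0,0],[0.0275,-0.0055,0,0],[0.02,-0.0055,0,0],[0.01,-0.003,0,0],[0,0,0,0],[0,0,0,0],[0,0,0,0]]
  ]
}}

```text
time: 6.65
tool_pos: [0.5137, 0.1201, 0.2395]
tool_rot: [-3.142, 0.001, 1.57]
contact_force: [0.5, -0.4, -2.3]
opening: 0.0272
```

Run:
```python
from h import *
s=robot.observe(); print(s["time"],s["tool_pos"],s["tool_rot"],s["contact_force"])
for n in["scene","side","wrist"]:
    c=robot.read_camera(n); f=c["frame"]
    p=proj(c,[[.5144,.2217,.112],[.5144,.2217,.05]]); print(n,p.round(1),blobs(mask(f,"blue"),60))
    x,y=p.mean(0).astype(int); y0=min(max(y-60,0),280); x0=min(max(x-60,0),520)
    cv2.imwrite(f"pics/m_{n}.png",cv2.resize(f[y0:y0+120,x0:x0+120,::-1],None,fx=5,fy=5,interpolation=cv2.INTER_NEAREST)); print(x0,y0)
```

```text
6.65 [0.51371918 0.12006598 0.23954555] [-3.14156279e+00  6.48844743e-04  1.57018694e+00] [ 0.47588323 -0.36554129 -2.29840921]
scene [[360.  199.6]
 [359.2 221.6]] [([466, 0, 89, 32, 1124], [497.5, 14.7]), ([595, 33, 45, 11, 168], [616.7, 38.5]), ([627, 113, 13, 34, 233], [635.0, 133.2]), ([350, 211, 20, 20, 251], [359.0, 222.1])]
299 150
side [[299.1 176.4]
 [299.6 193.7]] [([162, 35, 76, 14, 252], [199.0, 42.1]), ([198, 123, 63, 13, 299], [235.8, 129.0]), ([293, 189, 14, 13, 81], [299.7, 196.0])]
239 125
wrist [[328.1  78.4]
 [328.   84.8]] [([305, 93, 40, 18, 375], [324.0, 102.0])]
268 21
```

View pics/m_scene.png

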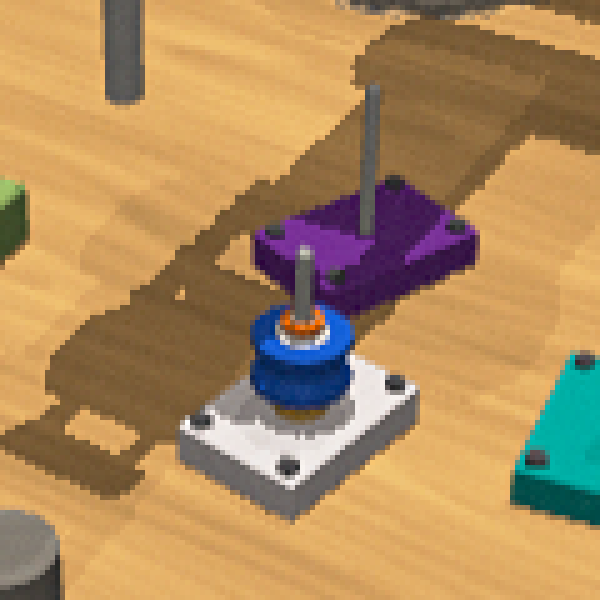

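View pics/m_side.png

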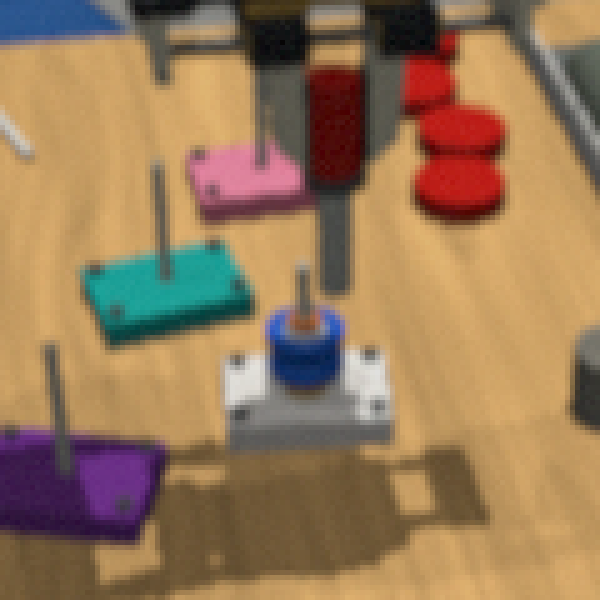

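View pics/m_wrist.png

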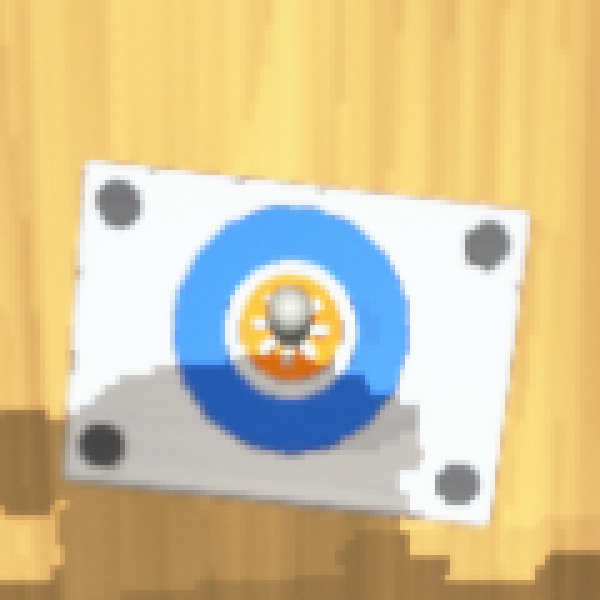

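The wrist view shows the orange nut and shaft top at full-frame (326,81). Scene has the shaft top at (359.8,199.4) and side at (299.6,178.6). The tool tip is at scene (324,170) and side (306,184). I'll compare the shaft and tool tip within the same pictures so that calibration offsets cancel.

Run:
```python
from h import *
a=robot.read_camera("scene");b=robot.read_camera("side");w=robot.read_camera("wrist"); s=robot.observe(); print(s["tool_pos"])
print("shaft scene/side tri",tri(a,(359.8,199.6),b,(299.6,178.4)))
print("wrist onz .108",onz(w,(326,81),.110),"scene",onz(a,(359.8,199.6),.112),"side",onz(b,(299.6,178.4),.112))
# roller: blue mask centroid hull in wrist -> disc top
f=w["frame"]; h=cv2.cvtColor(f,cv2.COLOR_RGB2HSV)
m=((h[...,0]>98)&(h[...,0]<125)&(h[...,1]>120)).astype(np.uint8)*255; m[130:]=0;m[:,:290]=0;m[:,365:]=0
cn=cv2.findContours(m,0,2)[0]; cn=max(cn,key=cv2.contourArea); e=cv2.fitEllipse(cn); print("roller ell",e)
m2=((h[...,0]>5)&(h[...,0]<24)&(h[...,1]>120)).astype(np.uint8)*255; sub=np.zeros_like(m2); sub[70:105,308:345]=m2[70:105,308:345]
cn=cv2.findContours(sub,0,2)[0]; cn=max(cn,key=cv2.contourArea); e2=cv2.fitEllipse(cn); print("nut ell",e2)
for z in(.05,.06,.07,.08): 
    print(z,onz(w,e[0],z),onz(w,e2[0],z), 'diam', np.linalg.norm(onz(w,(e[0][0]-e[1][0]/2,e[0][1]),z)-onz(w,(e[0][0]+e[1][0]/2,e[0][1]),z)), 'nut d',np.linalg.norm(onz(w,(e2[0][0]-e2[1][0]/2,e2[0][1]),z)-onz(w,(e2[0][0]+e2[1][0]/2,e2[0][1]),z)))
# tube bottom ring predictions with TCP, tool_tip z = .2395-.0795
x,y,z=s["tool_pos"]; t=np.linspace(0,2*np.pi,73); ring=np.c_[x+.009*np.cos(t),y+.009*np.sin(t),0*t+z-.0795]
for n,c in(("scene",a),("side",b)):
    p=proj(c,ring); i=p[:,1].argmax(); print(n,"ring bottom row",p[i],"cols",p[:,0].min(),p[:,0].max())
    X0,Y0=((310,150) if n=="scene" else(290,160))
    cv2.imwrite(f"pics/t_{n}.png",cv2.resize(c["frame"][Y0:Y0+30,X0:X0+30,::-1],None,fx=12,fy=12,interpolation=cv2.INTER_NEAREST))
    g=cv2.cvtColor(c["frame"],cv2.COLOR_RGB2GRAY)
    for r in(162,165,168) if n=="scene" else (173,177,180): print(r,g[r,X0:X0+30])
```

```text
[0.51372476 0.12029085 0.23966949]
shaft scene/side tri (array([0.5134619 , 0.2187153 , 0.10878424]), np.float64(0.004244447851502764))
wrist onz .108 [0.51254163 0.2201543  0.11      ] scene [0.51462784 0.22131078 0.112     ] side [0.51396774 0.21136125 0.112     ]
roller ell ((325.8813171386719, 86.69921875), (45.47710037231445, 47.92576599121094), 0.3348180055618286)
nut ell ((325.73333740234375, 86.61504364013672), (18.80073356628418, 20.149351119995117), 8.624204635620117)
0.05 [0.5120892 0.2202297 0.05     ] [0.51193543 0.22031387 0.05      ] diam 0.04735197653559245 nut d 0.019569761163015335
0.06 [0.51214524 0.21943725 0.06      ] [0.5119959  0.21951899 0.06      ] diam 0.045987954225295925 nut d 0.019006034096343424
0.07 [0.51220129 0.21864479 0.07      ] [0.51205638 0.21872411 0.07      ] diam 0.04462393191499934 nut d 0.018442307029671517
0.08 [0.51225733 0.21785234 0.08      ] [0.51211685 0.21792923 0.08      ] diam 0.043259909604702815 nut d 0.01787857996299961
scene ring bottom row [323.41940572 170.32260367] cols 319.59863723066206 327.37476147551456
162 [180 183 187 180 181 174 175 179 182 155  80  91  92  94  89  88  76 130
 197 193 192 189 189 186 185 183 180 178 176 174]
165 [183 184 186 190 189 185 184 182 183 161  79  86  90  89  91  89  77 127
 188 187 188 187 186 184 190 190 194 192 190 192]
168 [184 187 184 188 187 188 183 184 184 190  79  84  85  92  87  87  79  90
 185 189 185 185 182 183 185 185 186 188 190 191]
side ring bottom row [305.03513   184.3537794] cols 301.52973111439815 308.4961899503236
173 [176 174 174 171 168 169 168 166 168 166 165 156 126  92  77  73  77  74
  90 128 161 172 170 168 167 163 161 162 164 169]
177 [171 175 174 175 174 170 168 165 171 168 164 154 127  91  74  75  73  71
  89 131 163 171 168 167 165 166 161 163 160 162]
180 [173 174 173 174 175 174 173 159 119  89 105 138 123  89  73  73  74  72
  86 128 161 171 170 164 161 161 164 164 161 162]
```

Wrist estimates agree on about (0.512,0.219). The scene and side views differ by 1–3 mm, which is within calibration. I'll move nearer so the wrist view is closer to straight down on the shaft, then measure again.

{"op": "step_arm", "data": {
  "moves": [
    [[0.01,0,0,0],[0.015,-0.001,0,0],[0.015,0,0,0],[0.01,0,0,0],[0,0,0,0],[0,0,0,0],[0,0,0,0]]
  ]
}}

```text
time: 7.53
tool_pos: [0.5125, 0.1707, 0.2397]
tool_rot: [-3.142, 0.0, 1.571]
contact_force: [0.8, 0.2, -2.0]
opening: 0.0273
```

Run:
```python
from h import *
w=robot.read_camera("wrist"); s=robot.observe(); print(s["tool_pos"],s["tool_rot"],s["contact_force"])
f=w["frame"]; p=proj(w,[[.5122,.2188,.112],[.5122,.2188,.07]]); print(p)
x,y=p[0].astype(int); x0,y0=x-30,y-25
cv2.imwrite("pics/w6.png",cv2.resize(f[y0:y0+60,x0:x0+60,::-1],None,fx=10,fy=10,interpolation=cv2.INTER_NEAREST)); print(x0,y0)
cv2.imwrite("pics/w6full.png",f[:,:,::-1])
h=cv2.cvtColor(f,cv2.COLOR_RGB2HSV)
m=((h[...,0]>98)&(h[...,0]<125)&(h[...,1]>120)).astype(np.uint8)*255; k=np.zeros_like(m); k[90:230,270:390]=m[90:230,270:390]
cn=max(cv2.findContours(k,0,2)[0],key=cv2.contourArea); e=cv2.fitEllipse(cv2.convexHull(cn)); print("roller",e)
m2=((h[...,0]>5)&(h[...,0]<24)&(h[...,1]>120)).astype(np.uint8)*255; k=np.zeros_like(m2); k[y-15:y+25,x-15:x+15]=m2[y-15:y+25,x-15:x+15]
cn=max(cv2.findContours(k,0,2)[0],key=cv2.contourArea); e2=cv2.fitEllipse(cv2.convexHull(cn)); print("nut",e2)
for z in(.06,.07,.08): print(z,onz(w,e[0],z),onz(w,e2[0],z))
```

```text
[0.51253229 0.17054302 0.23970469] [-3.14159033e+00  3.68500503e-04  1.57047966e+00] [-0.04510681 -0.21432252 -3.46371858]
[[327.31277626 142.16180828]
 [327.37723982 138.57613284]]
297 117
roller ((327.268310546875, 137.84814453125), (44.6840705871582, 45.18748474121094), 15.479986190795898)
nut ((327.32464599609375, 138.73776245117188), (19.193490982055664, 19.68543815612793), 177.33030700683594)
0.06 [0.51207205 0.21880381 0.06      ] [0.51213073 0.21788195 0.06      ]
0.07 [0.51208942 0.21953192 0.07      ] [0.51214635 0.21863741 0.07      ]
0.08 [0.51210678 0.22026004 0.08      ] [0.51216197 0.21939287 0.08      ]
```

View pics/w6.png

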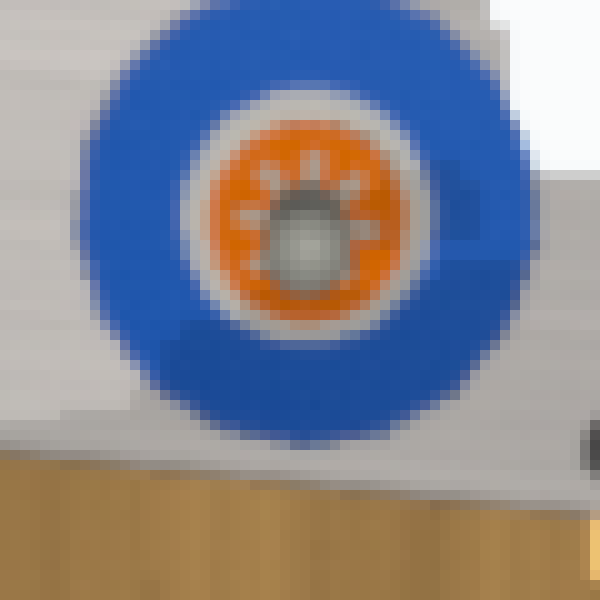

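View pics/w6full.png

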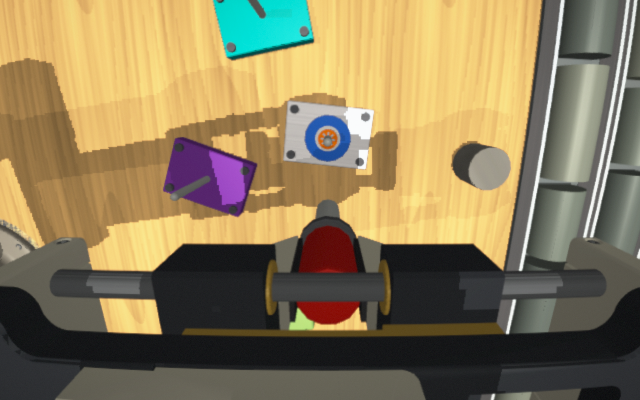

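The shaft-top ball centre is at (327.4,142), matching (0.5122,0.2188,0.112), so three wrist readings agree within 1 mm. Next I'll check where the held tube really sits relative to the TCP in the same view (tip near (327,203)).

Run:
```python
from h import *
w=robot.read_camera("wrist"); s=robot.observe(); x,y,z=s["tool_pos"]; print(s["tool_pos"])
f=w["frame"]; t=np.linspace(0,2*np.pi,181)
for zz in(.0795,): 
    p=proj(w,np.c_[x+.009*np.cos(t),y+.009*np.sin(t),0*t+z-zz]); print("tip ring top",p[p[:,1].argmin()],"cols",p[:,0].min(),p[:,0].max())
p=proj(w,np.c_[x+.017*np.cos(t),y+.017*np.sin(t),0*t+z-.0795+.066]); print("collar low ring top row",p[:,1].min(),"cols",p[:,0].min(),p[:,0].max())
g=cv2.cvtColor(f,cv2.COLOR_RGB2GRAY)
for r in(204,208,212): print(r,g[r,310:346])
print("col327",g[190:235,327])
cv2.imwrite("pics/w7.png",cv2.resize(f[185:245,297:357,::-1],None,fx=10,fy=10,interpolation=cv2.INTER_NEAREST))
```

```text
[0.51257732 0.17043081 0.23972316]
tip ring top [327.65737594 198.70932669] cols 316.17894082751405 339.15258003123876
collar low ring top row 215.2795060506252 cols 298.4794708637062 356.75514621313454
204 [129 126 121 117 116 123 130 127  98  87  86  87  87  87  88  89  91  91
  93  95  94  94  94  94  93  93 102 153 189 204 209 207 206 209 214 218]
208 [212 209 200 194 194 195 173 112  87  85  87  87  87  88  89  90  89  92
  93  95  95  96  94  94  94  93  93  98 143 198 210 207 205 209 215 218]
212 [214 209 204 199 195 188 119  87  85  86  87  88  86  86  89  91  92  92
  94  95  95  94  93  94  94  93  93  93 101 153 203 206 206 209 214 218]
col327 [125 126 125 125 125 125 125 125 123 108  93  90  91  92  91  91  92  90
  92  92  92  92  92  91  91  87  54  39  42  58  60  59  59  58  58  53
  38  32  33  37  35  37  37  36  36]
```

View pics/w7.png

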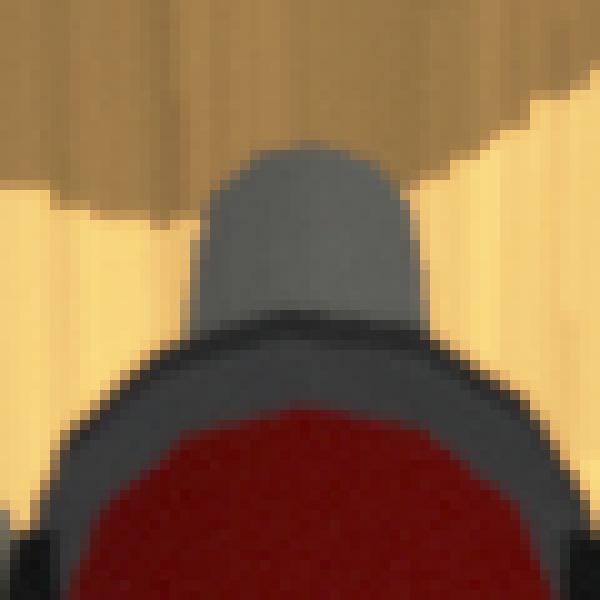

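The tube tip is within about 0.5 mm of the TCP axis: top edge at row 199.3 against 198.7 predicted, centre column 327.4 against 327.7. Moving over the shaft and lowering until the tip is about 10 mm above the shaft top.

{"op": "step_arm", "data": {
  "moves": [
    [[0.01,0,0,0],[0.014,0,0,0],[0.015,0,0,0],[0.01,0,0,0],[0,0,0.01,0],[0,0,0.01,0],[0,0,0.01,0],[0,0,0,0]]
  ]
}}

```text
time: 8.3
tool_pos: [0.511, 0.219, 0.2065]
tool_rot: [-3.136, 0.002, 1.57]
contact_force: [-0.3, 0.1, -3.7]
opening: 0.027
```

{"op": "step_arm", "data": {
  "moves": [
    [[0,0,0,0],[0,0,0,0],[0,0,0,0]]
  ]
}}

```text
time: 8.55
tool_pos: [0.5129, 0.2197, 0.2102]
tool_rot: [3.141, -0.0, 1.57]
contact_force: [0.3, 0.6, -2.1]
opening: 0.0275
```

Run:
```python
from h import *
s=robot.observe(); print(s["tool_pos"],s["tool_rot"],s["contact_force"])
ims=[]
for n in["scene","side"]:
    c=robot.read_camera(n); f=c["frame"]
    x,y=proj(c,[[.5122,.219,.12]])[0].astype(int); x0,y0=x-20,y-20; print(n,x0,y0)
    print(proj(c,[[.5122,.219,z] for z in (.09,.11,.14,.16)]).round(1))
    ims.append(cv2.resize(f[y0:y0+40,x0:x0+40,::-1],None,fx=10,fy=10,interpolation=cv2.INTER_NEAREST))
    g=cv2.cvtColor(f,cv2.COLOR_RGB2GRAY)
    for r in range(y0+4,y0+32,2): print(r,g[r,x-12:x+12])
cv2.imwrite("pics/al.png",np.hstack(ims))
```

```text
[0.51291183 0.21974773 0.21019694] [ 3.14056578e+00 -2.15096941e-04  1.57022529e+00] [ 0.27003833  0.56849288 -2.12908725]
scene 339 175
[[359.2 206.7]
 [359.5 199.5]
 [359.9 188.4]
 [360.1 180.7]]
179 [180 185 183 184 179 178 176 179 186 159  76  85  89  96  92  89  90  73
 207 201 199 197 190 197]
181 [178 181 181 180 183 181 185 188 193 158  77  90  93  92  90  90  86  69
 203 196 193 193 192 201]
183 [172 176 178 181 180 180 179 182 183 158  76  85  89  95  92  89  85 101
 184 182 185 187 192 201]
185 [176 176 172 173 172 175 181 181 187 151  77  86  93  93  92  88  84  99
 198 192 192 191 186 190]
187 [177 177 175 177 174 175 173 174 178 123  79  88  91  92  91  89  82  94
 186 182 184 189 195 193]
189 [178 181 180 183 183 179 176 180 179 122  79  86  90  92  92  88  82 104
 188 183 107 120  68  37]
191 [188 181 180 179 181 183 184 185 189 130  81  88  88  96  88  89  85  75
  83  41  45  45  38  34]
193 [170 184 187 185 185 184 178 178 180 128  83  90  89  91  92  89  86  83
  42  41  51  45  47  44]
195 [166 170 171 164 163  87  70  69  73  81  82  79  76  87  79  82  78  45
 
[... 1355 characters left out ...]
 173 174 171 169 168 163 145 125 107 100 100 113 138 160
 168 170 169 173 175 172]
174 [172 174 170 167 169 172 174 170 167 166 165 162 162 160 157 155 160 166
 166 167 169 166 171 172]
176 [168 174 173 168 169 169 171 173 168 167 164 167 161 154 157 159 159 162
 162 164 165 163 168 171]
178 [147 159 170 170 170 171 171 171 171 168 164 159 126 103 119 150 157 163
 163 163 164 163 166 166]
180 [105 124 152 168 173 170 168 171 174 172 169 155 113  85 100 147 162 160
 161 164 163 164 163 166]
182 [ 74  82 117 147 166 169 170 169 172 172 172 158 117  83 105 147 161 162
 160 162 165 161 164 163]
184 [ 78  72  74 103 145 168 173 171 174 177 174 158 125  89  97 138 159 163
 161 159 161 163 160 161]
```

View pics/al.png

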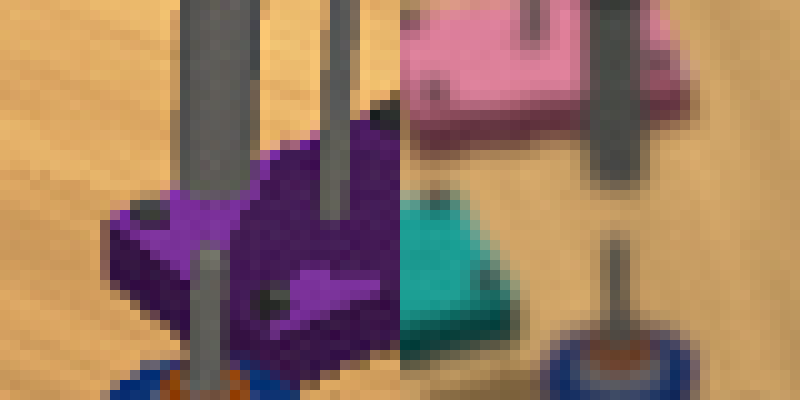

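The tool end is at scene (360.3,194) and side (299.1,172). Below it the shaft top is at scene (359.2,200) and side (299.0,178). The tool looks about 0.4 px off in both views, so I'll refine that with averaged edge fits.

```bash
cat > al.py <<'E'
from h import *
def edges(g,r,c0,lo,hi):
    row=g[r].astype(float)
    # gradient-weighted edges left & right
    d=np.diff(row); 
    L=np.arange(int(c0-hi),int(c0-lo)+1); Rr=np.arange(int(c0+lo)-1,int(c0+hi))
    wl=np.clip(abs(d[L]),8,None)-8; wr=np.clip(abs(d[Rr]),8,None)-8
    return (wl@(L+.5)/wl.sum()+wr@(Rr+.5)/wr.sum())/2
def run(tipz):
    s=robot.observe(); print(s["tool_pos"],s["contact_force"])
    N=[];b=[]
    for n in["scene","side"]:
        F=[];
        for _ in range(2):
            c=robot.read_camera(n);F.append(c["frame"].astype(float))
        f=np.mean(F,0); g=f.mean(2)
        def off(zs,lo,hi,gg):
            o=[]
            for z in zs:
                u,v=proj(c,[[.5122,.219,z]])[0]
                r=int(round(v))
                # shift col prediction to row r is negligible
                try:o.append(edges(gg,r,u,lo,hi)-u)
                except Exception as e: pass
            o=np.array(o); return np.median(o),o.round(2)
        px=K(c)/(c["R"]@[.5122,.219,.11]+c["t"])[2]
        t,tt=off(np.arange(tipz+.012,tipz+.035,.003),px*.009-2,px*.009+3,g)
        ch=f[:,:,2] if n=="side" else f[:,:,1]
        q,qq=off(np.arange(.09,.107,.003),0.6,px*.004+2.2,ch)
        print(n,"px/mm",px/1000,"tool",t,tt,"shaft",q,qq)
        N.append(c["R"][0,:2]);b.append((t-q)/px)
    print("tool minus shaft (mm)",np.linalg.solve(np.array(N),b)*1000)
E
python3 -c "
from al import *; run(.1307)"
```

```text
[0.51284179 0.21990655 0.21025617] [-0.29160107  0.24324558 -2.82734969]
scene px/mm 0.4407504100659848 tool 0.3701142087940923 [0.5  0.48 0.4  0.41 0.33 0.28 0.2  0.34] shaft -0.13375347459054865 [-0.55 -0.14 -0.12 -0.06 -0.27 -0.12]
side px/mm 0.347399298103327 tool nan [0.57 0.58  nan  nan  nan  nan  nan 0.7 ] shaft 0.23825657105953724 [0.23 0.2  0.22 0.27 0.25 0.4 ]
tool minus shaft (mm) [nan nan]al.py:8: RuntimeWarning: invalid value encountered in scalar divide
  return (wl@(L+.5)/wl.sum()+wr@(Rr+.5)/wr.sum())/2
```

{"op": "step_arm", "data": {
  "moves": [
    [[-0.0015,-0.001,0,0],[0,0,0.008,0],[0,0,0,0],[0,0,0,0],[0,0,0,0]]
  ]
}}

```text
time: 9.27
tool_pos: [0.5114, 0.2185, 0.2015]
tool_rot: [-3.141, 0.0, 1.571]
contact_force: [0.5, -0.4, -2.6]
opening: 0.0271
```

```bash
sed -i 's/px\*.009-2,px\*.009+3,g/px*.009-2,px*.009+(3 if n=="scene" else 2.2),g/; s/t,tt=off(np.arange(tipz+.012,tipz+.035,.003)/t,tt=off(np.arange(tipz+.008,tipz+.030,.003) if n=="scene" else np.arange(tipz+.003,tipz+.02,.003)/; s/np.median(o)/np.nanmedian(o)/' al.py
python3 - <<'E'
from al import *
run(.1227)
ims=[]
for n in["scene","side"]:
    c=robot.read_camera(n); f=c["frame"]
    x,y=proj(c,[[.5122,.219,.12]])[0].astype(int); x0,y0=x-20,y-20; print(n,x0,y0)
    ims.append(cv2.resize(f[y0:y0+40,x0:x0+40,::-1],None,fx=10,fy=10,interpolation=cv2.INTER_NEAREST))
cv2.imwrite("pics/al2.png",np.hstack(ims))
E
```

```text
[0.51143068 0.21850417 0.20149724] [ 0.53554132 -0.36532427 -2.60071671]
scene px/mm 0.4407504100659848 tool 0.20802825014092718 [0.21 0.7  0.31 0.14 0.18 0.16 0.22 0.2 ] shaft -0.08262950547427295 [-0.52 -0.01 -0.13 -0.04 -0.17 -0.01]
side px/mm 0.347399298103327 tool 0.3296025270147993 [0.32 0.36 0.32 0.33 0.32 0.35] shaft 0.26639492990261715 [0.27 0.24 0.26 0.35 0.26 0.4 ]
tool minus shaft (mm) [0.43189022 1.12834149]
scene 339 175
side 278 154
```

View pics/al2.png

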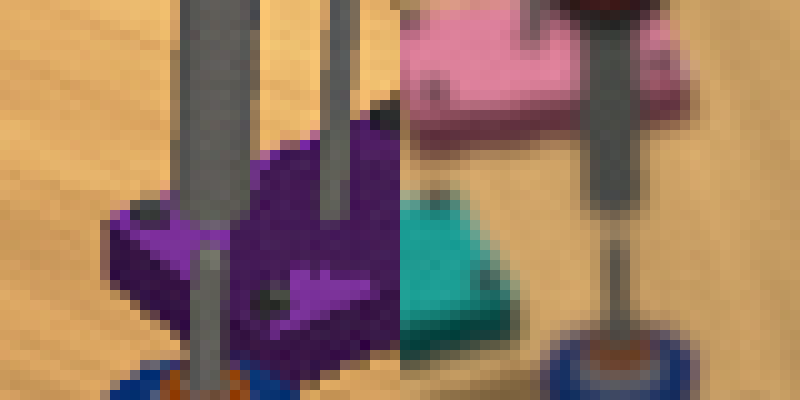

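The external views now give an offset of (+0.4,+1.1) mm and the wrist gives about (-1,-0.9) mm. The midpoint is about zero, inside the ±1.5 mm play. Going down gently while watching the force.

{"op": "step_arm", "data": {
  "moves": [
    [[0,0,0.003,0],[0,0,0.003,0],[0,0,0.002,0],[0,0,0,0]]
  ]
}}

```text
time: 9.9
tool_pos: [0.5112, 0.2184, 0.193]
tool_rot: [-3.14, 0.0, 1.571]
contact_force: [-0.6, 0.2, -4.0]
opening: 0.027
```

{"op": "step_arm", "data": {
  "moves": [
    [[0,0,0.001,0],[0,0,0.001,0],[0,0,0,0]]
  ]
}}

```text
time: 10.15
tool_pos: [0.5115, 0.2185, 0.1915]
tool_rot: [-3.141, 0.0, 1.571]
contact_force: [0.3, -0.2, -2.2]
opening: 0.027
```

{"op": "step_arm", "data": {
  "moves": [
    [[0,0,0.001,0],[0,0,0.001,0],[0,0,0,0]]
  ]
}}

```text
time: 10.4
tool_pos: [0.5114, 0.2185, 0.1895]
tool_rot: [-3.141, 0.0, 1.571]
contact_force: [-0.1, 0.7, -3.4]
opening: 0.0272
```

{"op": "step_arm", "data": {
  "moves": [
    [[0,0,0.001,0],[0,0,0.001,0],[0,0,0,0]]
  ]
}}

```text
time: 10.65
tool_pos: [0.5114, 0.2185, 0.1875]
tool_rot: [-3.141, 0.0, 1.571]
contact_force: [0.2, -0.1, -2.7]
opening: 0.0274
```

The tip is at about 0.108, below the shaft top, with no force change, so the shaft is in the bore. Continuing carefully.

{"op": "step_arm", "data": {
  "moves": [
    [[0,0,0.002,0],[0,0,0.002,0],[0,0,0.001,0],[0,0,0,0]]
  ]
}}

```text
time: 10.98
tool_pos: [0.5113, 0.2185, 0.1824]
tool_rot: [-3.141, 0.0, 1.571]
contact_force: [0.2, -0.0, -1.9]
opening: 0.0272
```

Run:
```python
from h import *
ims=[]
s=robot.observe(); print(s["tool_pos"],s["contact_force"])
for n in["scene","side"]:
    c=robot.read_camera(n); f=c["frame"]
    x,y=proj(c,[[.5122,.219,.10]])[0].astype(int); x0,y0=x-20,y-20; print(n,x0,y0)
    ims.append(cv2.resize(f[y0:y0+40,x0:x0+40,::-1],None,fx=10,fy=10,interpolation=cv2.INTER_NEAREST))
cv2.imwrite("pics/al3.png",np.hstack(ims))
```

```text
[0.51131537 0.21848397 0.18235107] [ 0.15725305 -0.04722284 -1.89204486]
scene 339 183
side 278 160
```

View pics/al3.png

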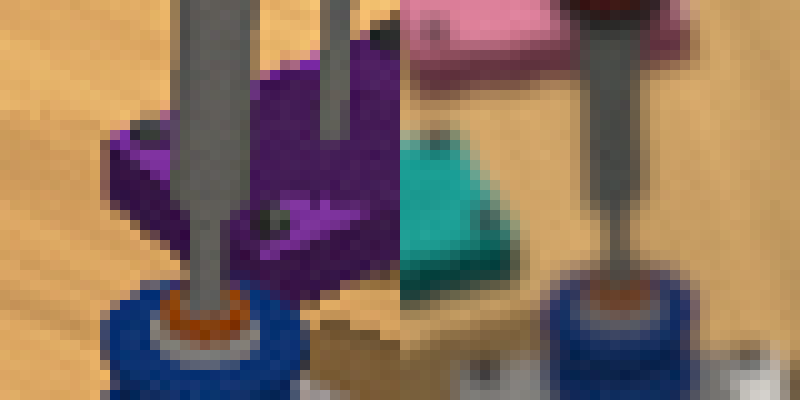

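The tube now covers the top of the shaft in both views, with the nut well below. Continuing to the nut.

{"op": "step_arm", "data": {
  "moves": [
    [[-0.0005,0,0.002,0],[0,0,0.002,0],[0,0,0.002,0],[0,0,0.002,0],[0,0,0.002,0],[0,0,0,0]]
  ]
}}

```text
time: 11.58
tool_pos: [0.5112, 0.2179, 0.1722]
tool_rot: [-3.141, 0.0, 1.571]
contact_force: [0.1, -0.9, -3.9]
opening: 0.0272
```

{"op": "step_arm", "data": {
  "moves": [
    [[0,0,0.001,0],[0,0,0.001,0],[0,0,0.001,0],[0,0,0,0]]
  ]
}}

```text
time: 11.92
tool_pos: [0.5114, 0.218, 0.1695]
tool_rot: [-3.141, 0.0, 1.571]
contact_force: [-0.1, -0.1, -3.4]
opening: 0.0271
```

{"op": "step_arm", "data": {
  "moves": [
    [[0,0,0.001,0],[0,0,0.001,0],[0,0,0.001,0],[0,0,0,0]]
  ]
}}

```text
time: 12.25
tool_pos: [0.5114, 0.218, 0.1665]
tool_rot: [-3.141, 0.0, 1.571]
contact_force: [-0.7, 0.2, -2.7]
opening: 0.0272
```

{"op": "step_arm", "data": {
  "moves": [
    [[0,0,0.001,0],[0,0,0.001,0],[0,0,0,0]]
  ]
}}

```text
time: 12.5
tool_pos: [0.5114, 0.218, 0.1645]
tool_rot: [-3.141, 0.0, 1.571]
contact_force: [-0.2, -0.1, -2.2]
opening: 0.0272
```

{"op": "step_arm", "data": {
  "moves": [
    [[0,0,0.001,0],[0,0,0.001,0],[0,0,0,0]]
  ]
}}

```text
time: 12.75
tool_pos: [0.5114, 0.218, 0.1625]
tool_rot: [-3.141, 0.0, 1.571]
contact_force: [-0.6, 0.3, -3.8]
opening: 0.0274
```

{"op": "step_arm", "data": {
  "moves": [
    [[0,0,0.001,0],[0,0,0.001,0],[0,0,0,0]]
  ]
}}

```text
time: 13.0
tool_pos: [0.5114, 0.218, 0.1605]
tool_rot: [-3.141, 0.0, 1.571]
contact_force: [0.9, 0.0, -2.7]
opening: 0.0273
```

Run:
```python
from h import *
ims=[]
s=robot.observe(); print(s["tool_pos"],s["contact_force"])
for n in["scene","side"]:
    c=robot.read_camera(n); f=c["frame"]
    x,y=proj(c,[[.5122,.219,.08]])[0].astype(int); x0,y0=x-20,y-20; print(n,x0,y0)
    ims.append(cv2.resize(f[y0:y0+40,x0:x0+40,::-1],None,fx=10,fy=10,interpolation=cv2.INTER_NEAREST))
cv2.imwrite("pics/al4.png",np.hstack(ims))
```

```text
[0.51140637 0.2179827  0.16049956] [ 0.88405628  0.01720137 -2.69870884]
scene 339 190
side 278 166
```

View pics/al4.png

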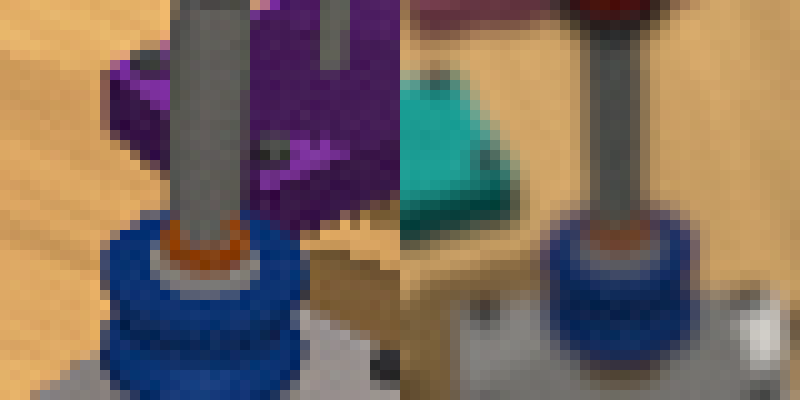

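The tube end is now just above the orange nut (scene (360,213), side (299,187)). Continuing in 1 mm steps.

{"op": "step_arm", "data": {
  "moves": [
    [[0,0,0.001,0],[0,0,0,0]]
  ]
}}

```text
time: 13.27
tool_pos: [0.5115, 0.218, 0.1596]
tool_rot: [-3.142, 0.0, 1.571]
contact_force: [-0.2, -0.9, -3.1]
opening: 0.0273
```

{"op": "step_arm", "data": {
  "moves": [
    [[0,0,0.001,0],[0,0,0,0]]
  ]
}}

```text
time: 13.43
tool_pos: [0.5114, 0.218, 0.1586]
tool_rot: [-3.141, 0.0, 1.571]
contact_force: [-0.2, -0.2, -2.9]
opening: 0.0276
```

{"op": "step_arm", "data": {
  "moves": [
    [[0,0,0.001,0],[0,0,0,0]]
  ]
}}

```text
time: 13.6
tool_pos: [0.5114, 0.218, 0.1575]
tool_rot: [-3.141, 0.0, 1.571]
contact_force: [-0.4, -0.3, -3.1]
opening: 0.0273
```

{"op": "step_arm", "data": {
  "moves": [
    [[0,0,0.001,0],[0,0,0,0]]
  ]
}}

```text
time: 13.77
tool_pos: [0.5114, 0.2179, 0.1566]
tool_rot: [-3.141, 0.0, 1.571]
contact_force: [-0.7, 0.1, -2.6]
opening: 0.0271
```

{"op": "step_arm", "data": {
  "moves": [
    [[0,0,0.001,0],[0,0,0,0]]
  ]
}}

```text
time: 13.93
tool_pos: [0.5114, 0.218, 0.1555]
tool_rot: [-3.141, 0.0, 1.571]
contact_force: [0.6, -0.4, -3.3]
opening: 0.0272
```

{"op": "step_arm", "data": {
  "moves": [
    [[0,0,0.001,0],[0,0,0,0]]
  ]
}}

```text
time: 14.1
tool_pos: [0.5114, 0.218, 0.1546]
tool_rot: [-3.141, 0.0, 1.571]
contact_force: [-0.5, 0.5, -2.3]
opening: 0.0275
```

{"op": "step_arm", "data": {
  "moves": [
    [[0,0,0.001,0],[0,0,0,0]]
  ]
}}

```text
time: 14.27
tool_pos: [0.5114, 0.218, 0.1535]
tool_rot: [-3.141, 0.0, 1.571]
contact_force: [-0.4, -0.2, -2.1]
opening: 0.0271
```

{"op": "step_arm", "data": {
  "moves": [
    [[0,0,0.001,0],[0,0,0,0]]
  ]
}}

```text
time: 14.43
tool_pos: [0.5117, 0.218, 0.1531]
tool_rot: [3.141, -0.0, 1.571]
contact_force: [-1.1, -0.4, 0.8]
opening: 0.0273
```

Contact with the nut at tip z ≈ 0.0735, 38 mm below the shaft top, which is in the expected range. Finer steps now. Baseline is -2.8 N, so a 20 N push should read about +17.

{"op": "step_arm", "data": {
  "moves": [
    [[0,0,0.0005,0],[0,0,0,0]]
  ]
}}

```text
time: 14.6
tool_pos: [0.5117, 0.2181, 0.1531]
tool_rot: [3.141, -0.0, 1.571]
contact_force: [-1.7, 0.3, 4.5]
opening: 0.0272
```

{"op": "step_arm", "data": {
  "moves": [
    [[0,0,0.0005,0],[0,0,0,0]]
  ]
}}

```text
time: 14.77
tool_pos: [0.5117, 0.2181, 0.1529]
tool_rot: [3.14, -0.0, 1.571]
contact_force: [-2.5, -1.2, 7.1]
opening: 0.0272
```

{"op": "step_arm", "data": {
  "moves": [
    [[0,0,0.0005,0],[0,0,0,0]]
  ]
}}

```text
time: 14.93
tool_pos: [0.5117, 0.2181, 0.1525]
tool_rot: [3.14, -0.0, 1.571]
contact_force: [-2.6, -1.0, 7.8]
opening: 0.0275
```

{"op": "step_arm", "data": {
  "moves": [
    [[0,0,0.0005,0],[0,0,0,0]]
  ]
}}

```text
time: 15.1
tool_pos: [0.5117, 0.2181, 0.152]
tool_rot: [3.14, -0.0, 1.571]
contact_force: [-4.1, -0.7, 8.7]
opening: 0.027
```

{"op": "step_arm", "data": {
  "moves": [
    [[0,-0.0005,0.0005,0],[0,0,0,0]]
  ]
}}

```text
time: 15.27
tool_pos: [0.5116, 0.2181, 0.1517]
tool_rot: [3.139, -0.001, 1.571]
contact_force: [-2.9, -1.6, 9.2]
opening: 0.0274
```

{"op": "step_arm", "data": {
  "moves": [
    [[0,0,0.0005,0],[0,0,0,0]]
  ]
}}

```text
time: 15.43
tool_pos: [0.5116, 0.2181, 0.1512]
tool_rot: [3.139, -0.0, 1.571]
contact_force: [-2.3, -0.2, 8.9]
opening: 0.0274
```

{"op": "step_arm", "data": {
  "moves": [
    [[0,0,0.0005,0],[0,0,0,0]]
  ]
}}

```text
time: 15.6
tool_pos: [0.5116, 0.2181, 0.1507]
tool_rot: [3.139, -0.0, 1.571]
contact_force: [-1.5, -1.2, 8.7]
opening: 0.0276
```

{"op": "step_arm", "data": {
  "moves": [
    [[0,0,0.0005,0],[0,0,0,0]]
  ]
}}

```text
time: 15.77
tool_pos: [0.5116, 0.2181, 0.1502]
tool_rot: [3.139, -0.0, 1.571]
contact_force: [-2.2, -1.0, 8.3]
opening: 0.0276
```

A steady push of about 12 N shows the nut sliding.

{"op": "step_arm", "data": {
  "moves": [
    [[0,0,0.0005,0],[0,0,0.0005,0],[0,0,0,0]]
  ]
}}

```text
time: 16.02
tool_pos: [0.5116, 0.2181, 0.1492]
tool_rot: [3.139, -0.0, 1.571]
contact_force: [-1.7, -0.8, 9.4]
opening: 0.0272
```

{"op": "step_arm", "data": {
  "moves": [
    [[0,0,0.0005,0],[0,0,0,0]]
  ]
}}

```text
time: 16.18
tool_pos: [0.5116, 0.2181, 0.1488]
tool_rot: [3.139, -0.0, 1.571]
contact_force: [-1.5, -0.9, 9.6]
opening: 0.0275
```

{"op": "step_arm", "data": {
  "moves": [
    [[0,0,0.0005,0],[0,0,0,0]]
  ]
}}

```text
time: 16.35
tool_pos: [0.5116, 0.2182, 0.1485]
tool_rot: [3.139, -0.001, 1.571]
contact_force: [-2.3, -1.5, 10.5]
opening: 0.0275
```

{"op": "step_arm", "data": {
  "moves": [
    [[0,0,0.0005,0],[0,0,0,0]]
  ]
}}

```text
time: 16.52
tool_pos: [0.5116, 0.2182, 0.1482]
tool_rot: [3.139, -0.001, 1.571]
contact_force: [-3.1, -1.5, 11.0]
opening: 0.0274
```

{"op": "step_arm", "data": {
  "moves": [
    [[0,0,0.0005,0],[0,0,0,0]]
  ]
}}

```text
time: 16.68
tool_pos: [0.5116, 0.2182, 0.1479]
tool_rot: [3.139, -0.001, 1.571]
contact_force: [-3.5, -2.0, 13.0]
opening: 0.0278
```

{"op": "step_arm", "data": {
  "moves": [
    [[0,0,0.0005,0],[0,0,0,0]]
  ]
}}

```text
time: 16.85
tool_pos: [0.5117, 0.2182, 0.1476]
tool_rot: [3.139, -0.001, 1.571]
contact_force: [-3.9, -1.6, 14.4]
opening: 0.0272
```

The push is rising at the expected rate, so the nut has met the roller. The net push is about 17 N.

{"op": "step_arm", "data": {
  "moves": [
    [[0,0,0.0005,0],[0,0,0,0]]
  ]
}}

```text
time: 17.02
tool_pos: [0.5117, 0.2182, 0.1473]
tool_rot: [3.138, -0.001, 1.571]
contact_force: [-3.8, -1.3, 15.4]
opening: 0.027
```

{"op": "step_arm", "data": {
  "moves": [
    [[0,0,0.0005,0],[0,0,0,0]]
  ]
}}

```text
time: 17.18
tool_pos: [0.5117, 0.2182, 0.147]
tool_rot: [3.138, -0.001, 1.571]
contact_force: [-5.3, -1.2, 17.0]
opening: 0.0275
```

{"op": "step_arm", "data": {
  "moves": [
    [[0,0,0.0003,0],[0,0,0,0]]
  ]
}}

```text
time: 17.35
tool_pos: [0.5117, 0.2183, 0.1469]
tool_rot: [3.138, -0.001, 1.571]
contact_force: [-4.9, -1.2, 18.8]
opening: 0.0271
```

Net push is about 21 N. Holding briefly and averaging readings.

{"op": "step_arm", "data": {
  "moves": [
    [[0,0,0,0],[0,0,0,0]]
  ]
}}

```text
time: 17.52
tool_pos: [0.5117, 0.2182, 0.1468]
tool_rot: [3.138, -0.001, 1.571]
contact_force: [-5.3, -1.2, 18.8]
opening: 0.0274
```

{"op": "step_arm", "data": {
  "moves": [
    [[0,0,0,0],[0,0,0,0]]
  ]
}}

```text
time: 17.68
tool_pos: [0.5117, 0.2182, 0.1468]
tool_rot: [3.138, -0.001, 1.571]
contact_force: [-4.0, -1.0, 17.4]
opening: 0.0269
```

Run:
```python
from h import *
ims=[]
s=robot.observe(); print(s["tool_pos"],s["contact_force"])
for n in["scene","side"]:
    c=robot.read_camera(n); f=c["frame"]
    x,y=proj(c,[[.5122,.219,.07]])[0].astype(int); x0,y0=x-20,y-20
    ims.append(cv2.resize(f[y0:y0+40,x0:x0+40,::-1],None,fx=10,fy=10,interpolation=cv2.INTER_NEAREST))
cv2.imwrite("pics/al5.png",np.hstack(ims))
```

```text
[0.51172095 0.21822903 0.14683228] [-3.99306057 -1.00080482 17.37397303]
```

View pics/al5.png

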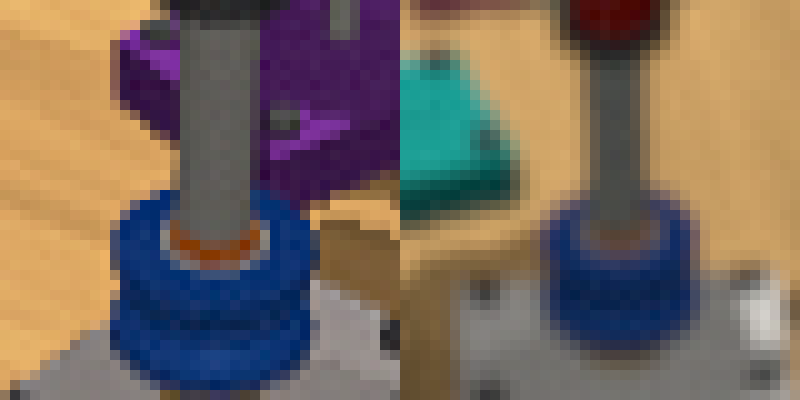

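The nut is seated against the roller under the tube (scene nut at (361,217)). Net push was 20–21 N and travel after contact about 1.8–2 mm. Lifting straight off.

{"op": "step_arm", "data": {
  "moves": [
    [[0,0,-0.001,0],[0,0,-0.002,0],[0,0,-0.002,0],[0,0,-0.002,0],[0,0,-0.003,0],[0,0,0,0]]
  ]
}}

```text
time: 18.28
tool_pos: [0.5112, 0.2181, 0.1542]
tool_rot: [3.141, -0.0, 1.571]
contact_force: [0.3, 0.5, -2.2]
opening: 0.0273
```

Run:
```python
from h import *
ims=[]
s=robot.observe(); print(s["tool_pos"],s["tool_rot"],s["contact_force"])
for n in["scene","side"]:
    c=robot.read_camera(n); f=c["frame"]
    x,y=proj(c,[[.5122,.219,.07]])[0].astype(int); x0,y0=x-20,y-20
    ims.append(cv2.resize(f[y0:y0+40,x0:x0+40,::-1],None,fx=10,fy=10,interpolation=cv2.INTER_NEAREST))
cv2.imwrite("pics/al6.png",np.hstack(ims))
```

```text
[0.51121602 0.21808348 0.15416934] [ 3.14125411e+00 -8.14097651e-05  1.57079459e+00] [ 0.34887839  0.45009304 -2.22975775]
```

View pics/al6.png

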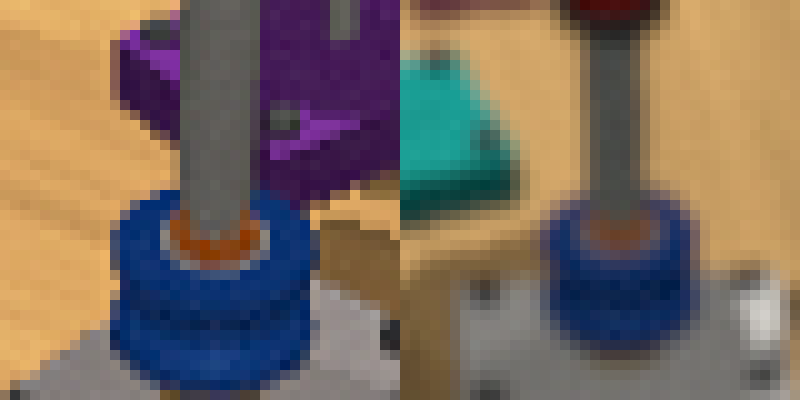

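The nut stayed down against the roller and the force is back at baseline. Continuing up to z ≈ 0.24.

{"op": "step_arm", "data": {
  "moves": [
    [[0,0,-0.006,0],[0,0,-0.008,0],[0,0,-0.01,0],[0,0,-0.012,0],[0,0,-0.012,0],[0,0,-0.012,0],[0,0,-0.012,0],[0,0,-0.012,0]]
  ]
}}

```text
time: 19.05
tool_pos: [0.5107, 0.218, 0.2397]
tool_rot: [3.141, -0.0, 1.571]
contact_force: [-0.0, -0.1, -2.5]
opening: 0.0268
```

{"op": "step_arm", "data": {
  "moves": [
    [[0,0,0,0],[-0.01,0.002,0,0],[-0.02,0.003,0,0],[-0.0275,0.0045,0,0],[-0.0275,0.0045,0,0],[-0.0275,0.0045,0,0],[-0.0275,0.0045,0,0],[-0.0275,0.0045,0,0]]
  ]
}}

```text
time: 19.72
tool_pos: [0.5379, 0.0485, 0.2371]
tool_rot: [-3.14, 0.0, 1.571]
contact_force: [0.7, 0.1, -2.8]
opening: 0.0274
```

{"op": "step_arm", "data": {
  "moves": [
    [[-0.0275,0.0045,0,0],[-0.0275,0.0045,0,0],[-0.0275,0.0045,0,0],[-0.0275,0.0045,0,0],[-0.0275,0.0045,0,0],[-0.0275,0.0045,0,0],[-0.0275,0.0045,0,0],[-0.0275,0.0045,0,0]]
  ]
}}

```text
time: 20.38
tool_pos: [0.5736, -0.1714, 0.237]
tool_rot: [-3.14, -0.001, 1.57]
contact_force: [1.0, -0.7, -2.4]
opening: 0.0273
```

{"op": "step_arm", "data": {
  "moves": [
    [[-0.018,0.002,0,0],[-0.008,0.001,0,0],[0,0,0,0],[0,0,0,0],[0,0,0,0]]
  ]
}}

```text
time: 20.8
tool_pos: [0.5772, -0.1943, 0.2378]
tool_rot: [-3.141, -0.001, 1.572]
contact_force: [-0.3, 0.5, -1.8]
opening: 0.0271
```

{"op": "step_arm", "data": {
  "moves": [
    [[-0.0045,0.0025,0,0],[0,0,0,0],[0,0,0,0],[0,0,0,0]]
  ]
}}

```text
time: 21.13
tool_pos: [0.5801, -0.1995, 0.238]
tool_rot: [3.142, -0.0, 1.571]
contact_force: [0.5, -0.7, -2.2]
opening: 0.0275
```

Run:
```python
from h import *
s=robot.observe(); print(s["tool_pos"],s["tool_rot"],s["contact_force"])
t=np.linspace(0,2*np.pi,73); x,y,z=.58,-.199,s["tool_pos"][2]
ims=[]
for n in["scene","side"]:
    c=robot.read_camera(n); f=c["frame"]; 
    p=proj(c,np.c_[x+.009*np.cos(t),y+.009*np.sin(t),0*t+z-.0797]); i=p[:,1].argmax(); print(n,"tip",p[i],p[:,0].min(),p[:,0].max(),"axis .2,.05",proj(c,[[x,y,.2],[x,y,.05]]).round(1))
    u,v=proj(c,[[x,y,.11]])[0].astype(int); x0,y0=u-33,v-40; print(x0,y0)
    ims.append(cv2.resize(f[y0:y0+80,x0:x0+66,::-1],None,fx=6,fy=6,interpolation=cv2.INTER_NEAREST))
cv2.imwrite("pics/ret.png",np.hstack(ims))
```

```text
[ 0.58007343 -0.19948443  0.23798441] [ 3.14156138e+00 -6.05562249e-05  1.57147900e+00] [ 0.5305211  -0.6927475  -2.24041292]
scene tip [207.81091243 146.69701692] 205.1064867568295 212.15505274491233 axis .2,.05 [[206.  130.3]
 [215.2 180.8]]
178 121
side tip [368.87748339 274.91901969] 363.5518808987095 372.8655844333593 axis .2,.05 [[370.2 256.3]
 [363.5 305.9]]
333 247
```

View pics/ret.png

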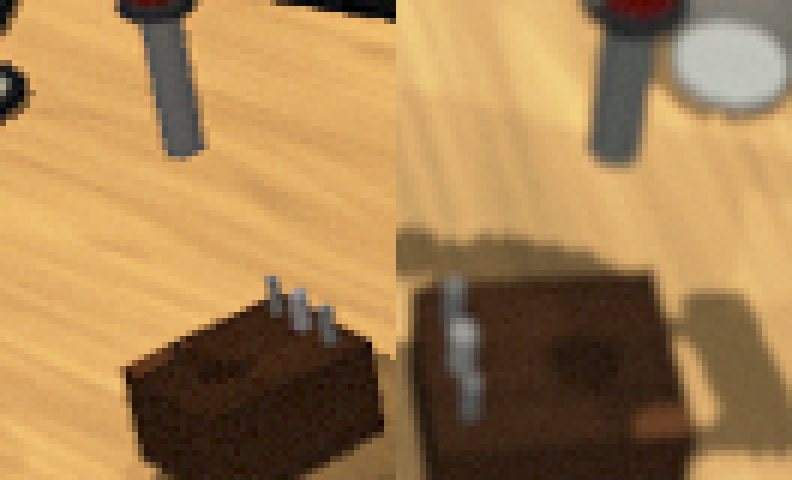

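The tip matches the prediction (scene (208.5,147.3), side (369.5,274.5)), so the tool has not slipped. The hole appears at scene (214.3,182.7) and side (365,306.2), a little toward +x from the tool's line. I'll measure it more carefully because the tool may have stood off-centre in the loose hole.

Run:
```python
from h import *
t=np.linspace(0,2*np.pi,73)
ims=[]
for n,win,hole in(("scene",(200,171,228,192),None),("side",(345,290,380,320),None)):
    F=np.mean([robot.read_camera(n)["frame"].astype(float) for _ in range(3)],0); c=robot.read_camera(n)
    g=F.mean(2); x0,y0,x1,y1=win
    for (x,y) in((.58,-.199),(.583,-.199)):
        p=proj(c,np.c_[x+.0115*np.cos(t),y+.0115*np.sin(t),0*t+.05]); print(n,x,y,"hole ring",p.min(0).round(1),p.max(0).round(1),p.mean(0).round(1))
    sub=g[y0:y1,x0:x1]; im=np.clip((sub-sub.min())*4,0,255).astype(np.uint8); print(n,sub.min(),np.median(sub))
    big=cv2.resize(im,None,fx=14,fy=14,interpolation=cv2.INTER_NEAREST); big=cv2.copyMakeBorder(big,0,430-big.shape[0],0,0,cv2.BORDER_CONSTANT) 
    ims.append(big)
cv2.imwrite("pics/hole.png",cv2.resize(np.hstack(ims),None,fx=.85,fy=.85))
```

```text
scene 0.58 -0.199 hole ring [210.9 178.6] [219.4 183. ] [215.1 180.8]
scene 0.583 -0.199 hole ring [210.1 179.1] [218.6 183.5] [214.3 181.3]
scene 18.88888888888889 35.77777777777778
side 0.58 -0.199 hole ring [358.1 301.4] [369.  310.5] [363.6 305.9]
side 0.583 -0.199 hole ring [359.5 301.1] [370.3 310.2] [365.  305.6]
side 23.333333333333332 41.333333333333336
```

View pics/hole.png

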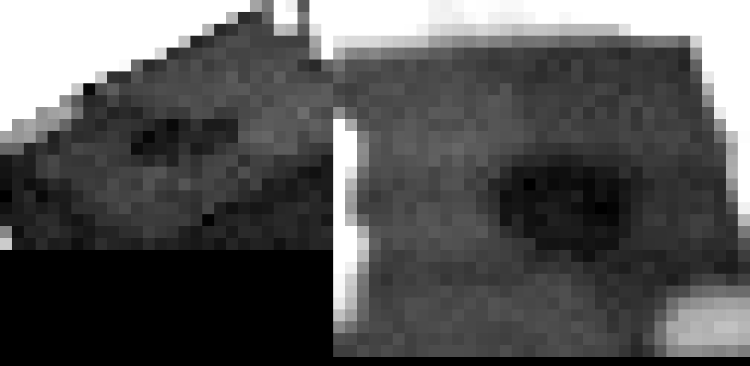

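Adjusting for the bias seen at the tool tip, the hole is centred within about 1–2 mm of the pick-up position. I'll return at that position (±2.5 mm play plus bevel), going slowly near the mouth.

{"op": "step_arm", "data": {
  "moves": [
    [[0,0,0.01,0],[0,0,0.015,0],[0,0,0.018,0],[0,0,0.018,0],[0,0,0.018,0],[0,0,0.012,0],[0,0,0.006,0],[0,0,0,0]]
  ]
}}

```text
time: 22.3
tool_pos: [0.5791, -0.1996, 0.1389]
tool_rot: [-3.138, -0.002, 1.571]
contact_force: [-0.8, -0.6, -2.9]
opening: 0.0276
```

{"op": "step_arm", "data": {
  "moves": [
    [[0,0,0,0],[0,0,0,0],[0,0,0,0]]
  ]
}}

```text
time: 22.55
tool_pos: [0.5806, -0.2002, 0.142]
tool_rot: [3.14, 0.001, 1.571]
contact_force: [-0.4, 1.4, -2.7]
opening: 0.0276
```

Run:
```python
from h import *
s=robot.observe(); print(s["tool_pos"],s["contact_force"])
ims=[]
for n in["scene","side"]:
    c=robot.read_camera(n); f=c["frame"]
    u,v=proj(c,[[.58,-.199,.06]])[0].astype(int); x0,y0=u-20,v-20; print(x0,y0)
    ims.append(cv2.resize(f[y0:y0+40,x0:x0+40,::-1],None,fx=10,fy=10,interpolation=cv2.INTER_NEAREST))
cv2.imwrite("pics/ret2.png",np.clip(np.hstack(ims)*1.6,0,255).astype(np.uint8))
```

```text
[ 0.58058338 -0.20024703  0.14202603] [-0.43262372  1.43069404 -2.72689168]
194 157
343 282
```

View pics/ret2.png

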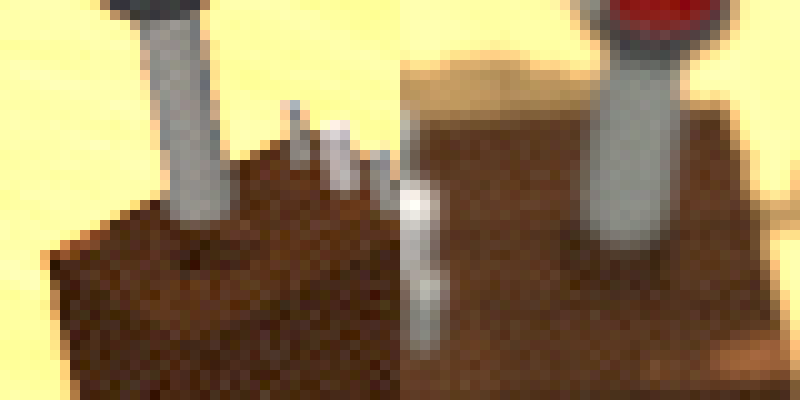

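The tip is right over the hole in both views (scene tip (215,179), hole (216,182.5); side tip (366,306)). Lowering gently.

{"op": "step_arm", "data": {
  "moves": [
    [[0.001,0,0.003,0],[0,0,0.003,0],[0,0,0.002,0],[0,0,0.002,0],[0,0,0,0],[0,0,0,0]]
  ]
}}

```text
time: 23.15
tool_pos: [0.5799, -0.199, 0.1307]
tool_rot: [-3.141, -0.0, 1.571]
contact_force: [0.4, -1.3, -2.4]
opening: 0.0273
```

{"op": "step_arm", "data": {
  "moves": [
    [[0,0,0.001,0],[0,0,0.001,0],[0,0,0.001,0],[0,0,0,0]]
  ]
}}

```text
time: 23.48
tool_pos: [0.5799, -0.1989, 0.1277]
tool_rot: [-3.141, -0.0, 1.571]
contact_force: [-0.3, -0.1, -2.6]
opening: 0.0275
```

{"op": "step_arm", "data": {
  "moves": [
    [[0,0,0.001,0],[0,0,0.001,0],[0,0,0.001,0],[0,0,0,0]]
  ]
}}

```text
time: 23.82
tool_pos: [0.5799, -0.1989, 0.1246]
tool_rot: [-3.141, -0.0, 1.571]
contact_force: [-0.0, -0.7, -3.3]
opening: 0.0274
```

{"op": "step_arm", "data": {
  "moves": [
    [[0,0,0.001,0],[0,0,0.001,0],[0,0,0.001,0],[0,0,0,0]]
  ]
}}

```text
time: 24.15
tool_pos: [0.5799, -0.1989, 0.1217]
tool_rot: [-3.141, -0.0, 1.571]
contact_force: [0.5, 1.0, -2.8]
opening: 0.0272
```

The tip is at 0.042, 8 mm inside the hole, with no contact force. Continuing to the bottom (TCP ≈ 0.0947).

{"op": "step_arm", "data": {
  "moves": [
    [[0,0,0.003,0],[0,0,0.003,0],[0,0,0.003,0],[0,0,0.003,0],[0,0,0.003,0],[0,0,0.003,0],[0,0,0.003,0],[0,0,0,0]]
  ]
}}

```text
time: 24.82
tool_pos: [0.5797, -0.1988, 0.1001]
tool_rot: [-3.14, -0.001, 1.571]
contact_force: [-1.0, 0.1, -3.7]
opening: 0.0273
```

{"op": "step_arm", "data": {
  "moves": [
    [[0,0,0.001,0],[0,0,0.001,0],[0,0,0.001,0],[0,0,0,0],[0,0,0,0]]
  ]
}}

```text
time: 25.23
tool_pos: [0.58, -0.199, 0.098]
tool_rot: [3.141, 0.0, 1.571]
contact_force: [0.7, 0.1, -3.5]
opening: 0.027
```

{"op": "step_arm", "data": {
  "moves": [
    [[0,0,0.001,0],[0,0,0.001,0],[0,0,0,0],[0,0,0,0]]
  ]
}}

```text
time: 25.57
tool_pos: [0.58, -0.199, 0.0959]
tool_rot: [-3.142, -0.0, 1.571]
contact_force: [-0.3, 0.1, -2.6]
opening: 0.0269
```

{"op": "step_arm", "data": {
  "moves": [
    [[0,0,0.0005,0],[0,0,0.0005,0],[0,0,0,0]]
  ]
}}

```text
time: 25.82
tool_pos: [0.58, -0.199, 0.0948]
tool_rot: [-3.142, -0.0, 1.571]
contact_force: [-0.6, 0.5, -2.6]
opening: 0.0272
```

{"op": "step_arm", "data": {
  "moves": [
    [[0,0,0.0005,0],[0,0,0,0]]
  ]
}}

```text
time: 25.98
tool_pos: [0.5801, -0.199, 0.0947]
tool_rot: [3.141, 0.0, 1.571]
contact_force: [-0.4, -1.0, 0.1]
opening: 0.0271
```

{"op": "step_arm", "data": {
  "moves": [
    [[0,0,0.0005,0],[0,0,0,0]]
  ]
}}

```text
time: 26.15
tool_pos: [0.5801, -0.199, 0.0947]
tool_rot: [3.141, 0.0, 1.571]
contact_force: [-2.3, 0.9, 5.0]
opening: 0.0273
```

The tool touched the bottom at TCP z = 0.0947, the same height as at the pick-up. Relaxing the slight push, then opening.

{"op": "step_arm", "data": {
  "moves": [
    [[0,0,-0.0008,0],[0,0,0,0],[0,0,0,0]]
  ]
}}

```text
time: 26.4
tool_pos: [0.5801, -0.199, 0.0947]
tool_rot: [3.141, 0.0, 1.571]
contact_force: [-0.2, -0.4, 0.2]
opening: 0.0275
```

{"op": "step_arm", "data": {
  "moves": [
    [[0,0,0,0],[0,0,0,0],[0,0,0,0],[0,0,0,0],[0,0,0,0],[0,0,0,0],[0,0,0,0],[0,0,0,0]]
  ],
  "hand": 1
}}

```text
time: 27.07
tool_pos: [0.58, -0.199, 0.0947]
tool_rot: [3.142, 0.0, 1.571]
contact_force: [0.8, -0.4, 0.6]
opening: 0.0762
```

{"op": "step_arm", "data": {
  "moves": [
    [[0,0,0,0],[0,0,0,0],[0,0,0,0],[0,0,0,0]]
  ]
}}

```text
time: 27.4
tool_pos: [0.58, -0.199, 0.0947]
tool_rot: [3.142, -0.0, 1.571]
contact_force: [0.3, -0.4, 0.1]
opening: 0.0915
```

{"op": "step_arm", "data": {
  "moves": [
    [[0,0,-0.01,0],[0,0,-0.015,0],[0,0,-0.02,0],[0,0,-0.025,0],[0,0,-0.025,0],[0,0,-0.025,0],[0,0,-0.02,0],[0,0,-0.01,0]]
  ]
}}

```text
time: 28.07
tool_pos: [0.5809, -0.1994, 0.2488]
tool_rot: [3.137, 0.002, 1.571]
contact_force: [0.2, -0.7, 0.5]
opening: 0.0918
```

{"op": "step_arm", "data": {
  "moves": [
    [[0.02,0,0,0],[0.03,0,0,0],[0.03,0,0,0],[0.02,0,0,0],[0,0,0,0],[0,0,0,0]]
  ]
}}

```text
time: 28.57
tool_pos: [0.5799, -0.0981, 0.2448]
tool_rot: [-3.141, 0.0, 1.573]
contact_force: [0.2, 0.3, 0.3]
opening: 0.0916
```

Run:
```python
from h import *
s=robot.observe(); print(s["time"],s["tool_pos"],s["contact_force"])
cs={n:robot.read_camera(n) for n in["scene","side"]}; a=cs["scene"]["frame"];b=cs["side"]["frame"]
for n,c in cs.items(): print(n,"red",[q for q in blobs(mask(c["frame"],"red"),100)],"blue",[q for q in blobs(mask(c["frame"],"blue"),60)][-1:])
r=[q[1] for q in blobs(mask(a,"red"),100)][0]; q=[t[1] for t in blobs(mask(b,"red"),100) if 340<t[1][0]<400][0]
print("handle mid",tri(cs["scene"],r,cs["side"],q))
def crop(f,x,y,w=30,k=5): return cv2.resize(f[y-w:y+w,x-w:x+w,::-1],None,fx=k,fy=k,interpolation=cv2.INTER_NEAREST)
cv2.imwrite("pics/fin.png",np.vstack([np.hstack([crop(a,220,178),crop(a,360,220)]),np.hstack([crop(b,360,305),crop(b,300,195)])]))
cv2.imwrite("pics/finscene.png",a[:,:,::-1])
```

```text
28.5667 [ 0.57991784 -0.09813316  0.24478081] [0.19542991 0.3258191  0.34147504]
scene red [([205, 150, 12, 22, 186], [211.2, 160.5]), ([397, 299, 35, 32, 890], [414.2, 314.4]), ([428, 322, 38, 36, 1057], [446.6, 339.4]), ([472, 333, 39, 37, 1134], [490.9, 351.2]), ([509, 361, 44, 39, 1313], [530.7, 380.2])] blue [([349, 211, 20, 21, 259], [358.9, 222.7])]
side red [([314, 129, 19, 26, 324], [323.2, 140.9]), ([360, 273, 15, 25, 272], [366.9, 285.0])] blue [([293, 190, 14, 12, 96], [299.6, 196.5])]
handle mid (array([ 0.58221695, -0.1969161 ,  0.11460718]), np.float64(0.00022801369053411714))
```

View pics/fin.png

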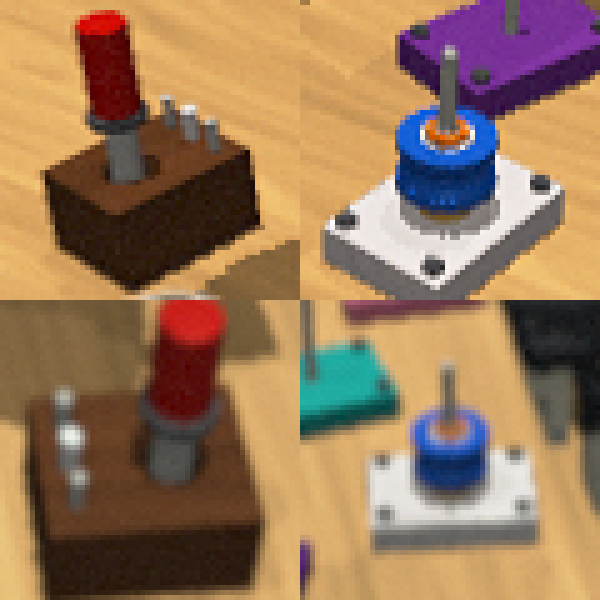

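View pics/finscene.png

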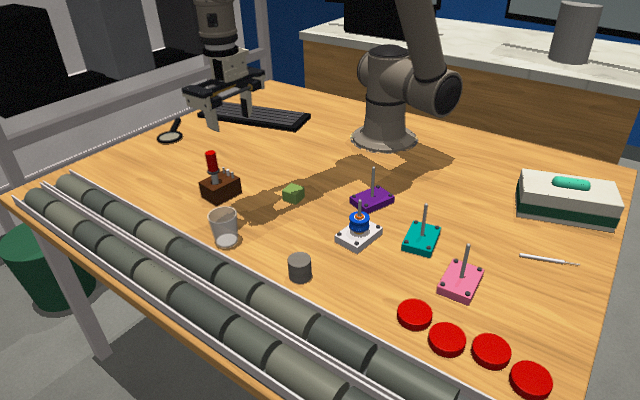

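The tool stands in its hole at the same pixels as at the start (scene (211,160), side (367,285)). The roller has dropped about 0.5 px in both views, or 1.4 mm, with the nut on it. The beaker (223,228), block (293,193) and plug (299,267) have not moved, and the gripper is clear. Handing in.

```bash
python3 -c "
from cell import robot
print(robot.hand_in())"
```

```text
the job is handed in; nothing more can be done
None
```

I pressed the push nut down until it held the roller tight, put the setting tool back upright in its hole, and handed the job in at about 29 s. No verdict came back, so what follows rests on my own readings.

- **Pressing:** the nut slid under a steady push of about 12 N, then met the roller. The push rose to 20–21 N net (21.6 N highest reading), over about 1.8–2 mm of travel after contact.
- **Nut and roller:** after release the nut stayed against the roller. The roller sits about 0.5 px lower in both fixed views, roughly 1.4 mm. That is a coarse, sub-pixel figure, but it agrees with the force reading.
- **Tool:** it reached the bottom of the hole at the same height as at pick-up (TCP z = 0.0947 m). It stands upright at the same pixels as before, released, with the gripper clear.
- **Bystanders:** the beaker, green block and stone plug look unmoved in the scene view.
- **Disagreements:** before the tool went onto the shaft, the wrist camera and the fixed cameras differed by 1.5–2 mm on the alignment. I took the midpoint, and the tool slipped on with no measurable contact. During pressing there was a sideways force of up to about 5 N.

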